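Clamp a dentil back into its gap on a cornice fragment with ratchet forceps

ROBOT

A 7-joint arm with a two-finger parallel gripper is mounted at the origin on the work surface. World frame = base frame: x ahead of the robot, y to its left, z up, the work surface at z = 0. Lengths are in m, angles in rad, forces in N, time in s.
With the tool pointing down it reaches from about 0.425 to 0.8 m from the base axis. Payload 8.3 kg.
Tool frame: the origin (TCP) lies at the very end of the fingers, on their centre line; the grasp point (between the pads) lies 19 mm behind it (bot.grasp_offset is the distance from the TCP to the grasp point, in m); z points along the fingers, y is the direction in which the jaws open and shut (so a half turn about z gives the same grasp; the last joint's range is limited). The gripper opens to 85 mm and grips with 20 to 120 N. Pads are 22 mm wide; open, the fingers measure 114 mm over their backs; the gripper's body (76 mm by 85 mm) begins 54 mm behind the grasp point. The pads swing forward as they close: fully open they stand 13 mm farther back than shut.
Start: joints at [1.285, 0.383, 0.016, 1.37, -0.006, 1.388, -0.046], TCP at [0.138, -0.61, 0.231] pointing down, gripper open.
Joint ranges: [-2.95, 2.95], [-0.25, 2.06], [-1.52, 1.56], [0.18, 2.33], [-1.44, 4.58], [0.02, 2.06], [-3.01, 3.01]. Speed limits (rad/s): [2.39, 2.39, 3.01, 3.01, 3.14, 3.14, 3.14].

INTERFACE

Orientations are given as [roll, pitch, yaw] about the fixed x, y, z axes, in that order (R = Rz(yaw) Ry(pitch) Rx(roll)).
In Python, from rig import status, eyes, bot gives the robot as it stands. The module is installed in compiled form; this text tells all that it offers.
- The arm moves only by the shell command python3 -m crank 'ROWS' [FORCE]. ROWS is JSON, a list of rows, each an object of numbers: "rx", "ry", "rz": the turn, a rotation vector about the tool's x, y, z each as a share of 180 degrees, from -1 to 1; "x", "y", "z": the shift along the tool's x, y, z each as a share of 800 mm, from -1 to 1; "grip": the closure, from 0 (fully open) to 1 (shut). In form: [{"rx": .., "ry": .., "rz": .., "x": .., "y": .., "z": .., "grip": ..}, ...]. A call has exactly 10 rows; each row is the pose to reach, as a shift and turn from the pose commanded when the call began, along the tool's axes at that moment, turning the shorter way round; what a row does not reach only later rows make up. A row lasts 1/12 s, in which the tool goes at most 41.7 mm and 7.16 degrees, less where a joint would pass 70% of its speed; a pose out of reach is approached as far as the arm can. A call with a number of a shift or a turn outside -1 to 1 is refused whole. A call with a gripper value outside its range is refused whole. The fingers move at their own pace and stop on an object; FORCE is the grip in N (left out, the last holds). Time passes only in rows, so rows that repeat a pose let the fingers close, or fill a call up. It gives the time, the measured TCP pose, the force and the opening at its end, in the units of the state.
- status.read_state(): the state, without advancing time (a new reading comes with each control period).
- eyes.snapshot(name): name is "scene" or "top" or "wrist"; returns the picture (420x560x3 uint8, red, green, blue); there is no depth.
- eyes.camera_params(name): a dict with "mtx" (3x3 intrinsics, pixels), "rvec" (rotation vector, rad) and "tvec" (3), from world to camera coordinates, as OpenCV has them. Camera axes: x right, y down, z forward; pixel columns grow to the right and rows downward; lengths in m; the calibration is good to about 2 mm. A picture is of the moment at which its call begins: read the wrist's pose just before it. camera_params takes no time and is no camera call; for the wrist camera it gives the pose at the moment of the call.
- bot.close_job(): hands the job in, once; it reports no verdict.
The state is a dict: "t": time; "qpos": joint angles; "joint_velocities": joint speeds; "tau": joint torques, N m; "ee_pos": TCP position; "orientation": TCP orientation; "ft_force": force on the tool from outside, world axes, zero at the start; "ft_torque": the same for the moment, N m; "gripper_width": finger opening in m.
Only numpy, scipy, OpenCV 4.12 (cv2) and the standard library are available. Lean on these libraries where they do the work, as an engineer would, in place of code of your own. Each camera call takes 0.05 s, during which the arm holds its last target.

TASK

Stand the loose limestone dentil upright in the empty first place of the dentil row on the cornice fragment, its broad side to the low wall, and close the locking forceps by the handles until the ratchet itself holds the dentil firmly against the wall - firm, not crushed. Leave it standing locked, with your hand off, for a good three seconds, then unlock it by pressing the moving handle down sideways so that the forceps opens fully again, and leave the dentil standing home against the wall. Be gentle with the stone and the handles and leave the other finds and tools where they are.

Things in the scene. Friction and masses are not known exactly. Their poses are not given: they have to be found in the camera images.
- dentil_mid (a point): Centre of the loose dentil, an upright plain limestone block 30 (its x) by 24 (its y) by 55 mm tall (z), 0.1 kg, pale tan, standing on the table among two low stone chips. The point is 27.5 mm above its underside. Its two broad (30 mm wide) faces are alike.
- seat (a point): Where the middle of the dentil's underside belongs: a paler scar on the cornice's level ledge, 50 mm above the table. x runs along the dentil row away from the forceps pivot, y from the wall out across the ledge, z up. The wall face is 12 mm to -y and 25 mm tall; the ledge ends 27 mm to +y and 34 mm to -x. The next dentil (55 mm tall) begins 45 mm to +x.
- clamp_stand: Stand holding a big steel ring-handled forceps flat, 65 mm above the table, sprung open. Origin on the table under the pivot; x from pivot to jaws (94 mm), handles towards -x (154 mm), z up. Fixed handle on the +y side, moving handle on -y; moving jaw and dentil on +y, fixed pad on the wall's back. Jaws meet the dentil 15 mm above the ledge; jaw tops 19 mm above it. Seat at x 90, y 8 mm.
- handle_mark (a point): Middle of the moving handle's 7 mm round bar where it meets the finger ring (34 mm over all), 123 mm from the pivot, 65 mm above the table. x along it to the pivot, y the closing direction (40 mm to the end), z up. Unlocks when pressed down here 3 to 5 mm (7 to 16 N); stop at 6 mm. Drag it outwards before letting up, else it may catch again. Held low while closing, the teeth do not catch.
- fixed_mark (a point): The same point of the fixed handle (7 mm bar, 65 mm above the table). The two bars are 69 mm apart here when open (centre to centre) and 29 mm when fully closed.
- clamp_arm (a joint): Closing angle of the moving handle about the upright pivot, rad: about 0 open (where its spring brings it), grows as it closes, 0.325 at the end. Four ratchet teeth 0.05 apart, the first near 0.13 (up to 0.03 either way as read): let go between two of them it falls back to the lower one and stays; below the first it springs open.
- tip_pad: Rubber pad on the moving jaw, on a brass screw stem set out by 1 to 10 mm, different each time, so the holding tooth differs: open, it stands 10 to 21 mm clear of a dentil at the wall. Once it bears, each tooth adds about 11 N on the stone. At handle_mark, free closing takes 2 to 6 N and each 7.7 N more puts 10 N on the stone. 6 to 22 N holds firmly, 28 N crushes. Origin under the pivot.
- clamp_handle: The moving handle as a body (frame near the pivot, 65 mm above the table); it bends if the fingers press or jolt it with 40 N, in any direction: 20 N is ample.
- cornice: The cornice fragment of tan limestone, fixed, 132 by 82 mm, ledge 50 mm, wall top 75 mm, dentils 105 mm above the table. Frame the same as the stand's (origin under the pivot).
- dentil: The loose dentil; origin at the middle of its underside.
- drum_chip: Bystander: round stone chip 54 mm across, 33 mm high.
- leaf_chip: Bystander: two-step stone chip 52 x 36 x 35 mm.
- scale_bar: Bystander: black and white scale bar 100 x 15 x 5 mm.
- dust_brush: Bystander: brush 170 mm long.
- pencil: Bystander: blue pencil.
- callipers: Bystander: callipers 170 mm long.
- pot_jar: Bystander: jar 48 mm across, 70 mm high.
There are look-alikes about, which are no part of the job. What is shaped like the cornice but green or pink is not meant.

How it is judged:
On the way, in this order (a step that is already met when the one before it is completed fails the run):
1. The dentil stands upright in its place on the ledge, square to the wall and no more than 12 mm off it, let go, with the forceps still open (x of dentil in the frame of seat between -0.005 and 0.005 m and y of dentil in the frame of seat between -0.003 and 0.012 m and z of dentil in the frame of seat between -0.003 and 0.003 m and angle between the x axis of dentil and the x axis of seat, either way round below 0.2 rad and angle between dentil's own z axis and vertical below 0.1 rad and contact force between the fingers and dentil below 0.1 N and value of joint clamp_arm below 0.05 rad), for 0.2 s.
2. The ratchet alone, nobody touching the handle, holds the dentil against the wall with 5 to 26 N for 2.5 s (value of joint clamp_arm above 0.08 rad and contact force between the fingers and clamp_handle below 0.1 N and contact force between the fingers and dentil below 0.1 N and contact force between tip_pad and dentil between 5 and 26 N and y of dentil in the frame of seat below 0.002 m), for 2.5 s.
At the end, for the whole second after the job is handed in: The forceps is open again (closing angle under 0.04 rad) and untouched; the dentil stands at rest and upright (within 0.06 rad) on its scar, within 6 mm along the row, its broad face within 2.5 mm of the wall and square to it within 0.08 rad (value of joint clamp_arm below 0.04 rad and x of dentil in the frame of seat between -0.006 and 0.006 m and y of dentil in the frame of seat between -0.003 and 0.0025 m and z of dentil in the frame of seat below 0.003 m and angle between the x axis of dentil and the x axis of seat, either way round below 0.08 rad and angle between dentil's own z axis and vertical below 0.06 rad and linear speed of dentil below 0.01 m/s).
It fails at once if The pad pressed on the dentil with more than 28 N (crushed) (contact force between tip_pad and dentil above 28 N).
It fails at once if The fingers loaded the moving handle with more than 40 N (contact force between the fingers and clamp_handle above 40 N).
It fails at once if The dentil was tipped by more than 0.5 rad (angle between dentil's own z axis and vertical above 0.5 rad).
It fails at once if Another find or tool was shifted by more than 15 mm (distance of any of drum_chip, leaf_chip, scale_bar, dust_brush, pencil, callipers, pot_jar from where it was at the start of the episode above 0.015 m).
It also fails if it takes over 72 s, if anything falls off the work surface, if the arm or the gripper's body presses on something with over 40 N, if the wrist force passes 120 N, or if a joint passes its speed limit or range.

## Working session

There is one attempt and no reset: what is moved stays moved. The work goes in short steps, Python scripts to look and compute and a shell command to move; the robot and the scene stay as the last step left them, time stands still between calls to the robot, and variables do not carry over. Pictures are saved under pics/ and viewed, and the job is handed in when it is done.

```bash
mkdir -p pics; python3 - <<'E'
from rig import status, eyes, bot
import cv2
for n in ("scene","top","wrist"):
    p=eyes.camera_params(n); im=eyes.snapshot(n)
    cv2.imwrite(f"pics/{n}0.png",im[:,:,::-1]); print(n,p)
print(status.read_state(), bot.grasp_offset)
E
```

```text
scene {'mtx': array([[495.90020994,   0.        , 281.52951303],
       [  0.        , 495.90020994, 206.91656319],
       [  0.        ,   0.        ,   1.        ]]), 'rvec': array([ 2.17804472,  1.17474951, -0.44008521]), 'tvec': array([-0.35466304, -0.32167142,  1.65613077])}
top {'mtx': array([[540.8973299 ,   0.        , 279.05442205],
       [  0.        , 540.8973299 , 209.87373591],
       [  0.        ,   0.        ,   1.        ]]), 'rvec': array([ 2.13736   , -2.13092286,  0.19859109]), 'tvec': array([0.03319677, 0.60576187, 1.64234985])}
wrist {'mtx': array([[365.71047294,   0.        , 283.06342978],
       [  0.        , 365.71047294, 213.45415167],
       [  0.        ,   0.        ,   1.        ]]), 'rvec': array([-2.27273445,  1.81495321,  0.26218008]), 'tvec': array([-0.62385152, -0.03761439,  0.37914158])}
{'t': 0.15, 'qpos': array([ 1.28510216,  0.38403438,  0.0163726 ,  1.37089551, -0.00629746,
        1.38820001, -0.04649906]), 'joint_velocities': array([-1.35201331e-04, -4.10685038e-03,  3.97464380e-05, -4.14615857e-03,
        2.19487483e-04, -6.10048326e-04, -1.35415181e-03]), 'tau': array([ 1.64794612e-03, -6.28155470e+01,  8.45034420e-01, -3.72166085e+01,
        1.65282277e-02,  1.09665241e-02,  6.26511996e-05]), 'ee_pos': array([ 0.13805359, -0.609169  ,  0.230523  ]), 'orientation': array([-3.14010443e+00,  1.21153537e-05,  2.22862195e-01]), 'ft_force': array([ 0.40308599, -0.74566259, -1.41947892]), 'ft_torque': array([-0.01645701,  0.01163408, -0.00040136]), 'gripper_width': 0.08526953153194199} 0.0187
```

View pics/scene0.png

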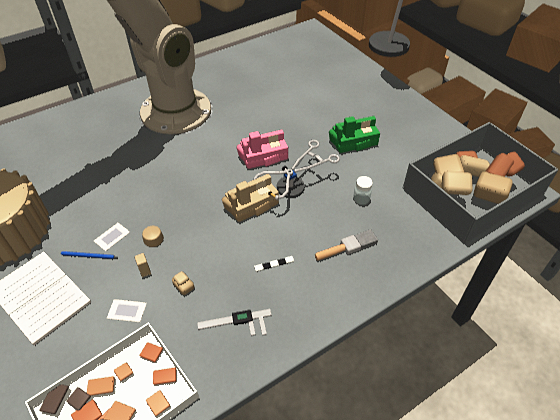

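View pics/top0.png

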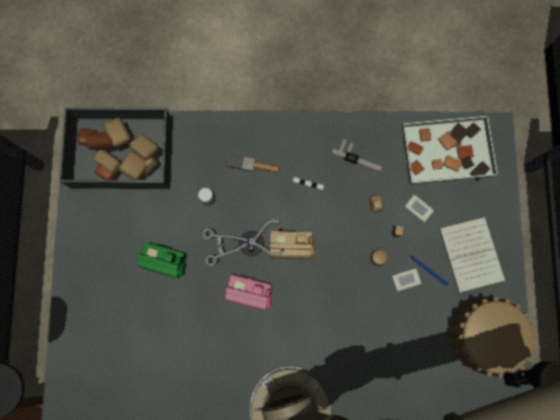

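View pics/wrist0.png

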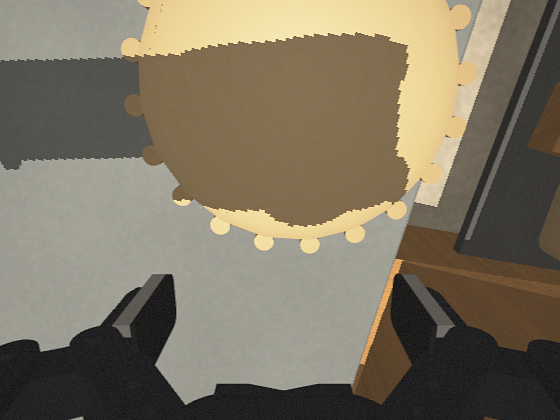

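```bash
cat > h.py <<'E'
from rig import status, eyes, bot
import cv2, numpy as np
def cam(n):
    p=eyes.camera_params(n); R,_=cv2.Rodrigues(p['rvec']); return p['mtx'],R,np.ravel(p['tvec'])
def ray(c,uv):
    K,R,t=c; d=R.T@np.linalg.solve(K,np.array([uv[0],uv[1],1.])); return -R.T@t,d/np.linalg.norm(d)
def onz(c,uv,z):
    o,d=ray(c,uv); return o+d*(z-o[2])/d[2]
def proj(c,P):
    K,R,t=c; q=K@(R@np.asarray(P,float)+t); return q[:2]/q[2]
def tri(c1,u1,c2,u2):
    o1,d1=ray(c1,u1);o2,d2=ray(c2,u2)
    A=np.stack([d1,-d2],1); s=np.linalg.lstsq(A,o2-o1,rcond=None)[0]
    a=o1+s[0]*d1;b=o2+s[1]*d2; return (a+b)/2,np.linalg.norm(a-b)
def crop(im,x0,y0,x1,y1,k,fn):
    cv2.imwrite(fn,cv2.resize(im[y0:y1,x0:x1,::-1],None,fx=k,fy=k,interpolation=cv2.INTER_CUBIC))
E
python3 - <<'E'
from h import *
s=cv2.imread('pics/scene0.png')[:,:,::-1];t=cv2.imread('pics/top0.png')[:,:,::-1]
crop(s,205,130,355,230,5,'pics/s1.png'); crop(t,190,200,330,280,5,'pics/t1.png')
crop(s,100,215,210,300,5,'pics/s2.png'); crop(t,360,185,420,275,6,'pics/t2.png')
E
```

```text
(no output)
```

View pics/s1.png

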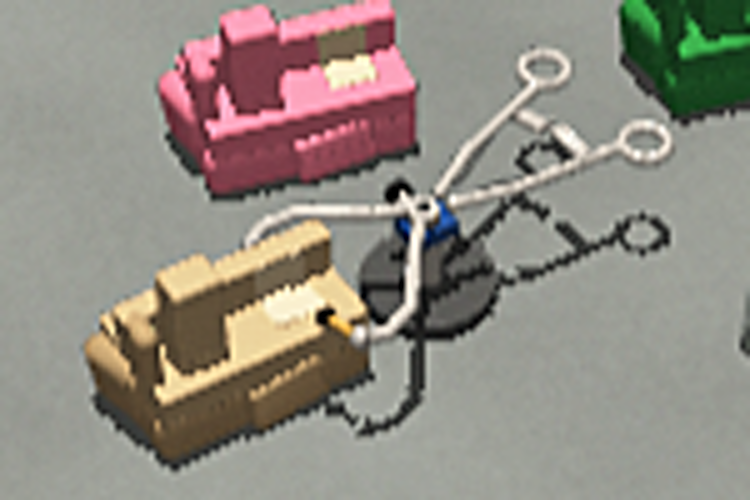

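View pics/t1.png

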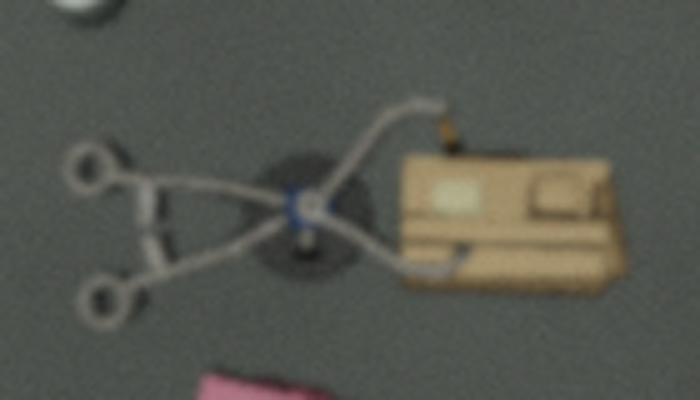

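View pics/s2.png

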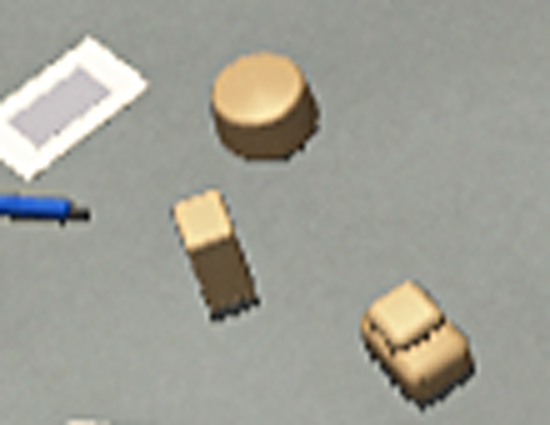

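View pics/t2.png

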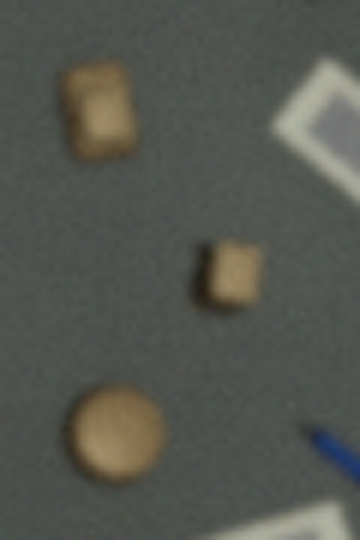

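```bash
python3 - <<'E'
from h import *
s=cam('scene');t=cam('top');np.set_printoptions(precision=4,suppress=True)
d=(399.2,230.5);e=(140.8,259)
print('dentil',onz(t,d,.055),onz(s,e,.055),tri(t,d,s,e))
d=(252.6,241.2);e=(290.4,171.4)
print('pivot',onz(t,d,.07),onz(s,e,.07),tri(t,d,s,e))
T=lambda x,y:(190+x/5,200+y/5); S=lambda x,y:(205+x/5,130+y/5)
for n,d,e,z in (('scar',T(456,196),S(296,306),.05),('ringfix',T(90,167),S(643,139),.065),('ringmov',T(104,301),S(543,68),.065),('pad',T(452,148),S(325,316),.065)):
    print(n,onz(t,d,z),onz(s,e,z),tri(t,d,s,e))
w=cam('wrist'); print('wrist cam in tool', )
st=status.read_state(); from scipy.spatial.transform import Rotation as Ro
R=Ro.from_euler('xyz',st['orientation']).as_matrix(); c=-w[1].T@w[2]
print(R.T@(c-st['ee_pos'])); print(R.T@w[1].T)
E
```

```text
dentil [ 0.5415 -0.3396  0.055 ] [ 0.5445 -0.3388  0.055 ] (array([ 0.5421, -0.3394,  0.0525]), np.float64(0.001771872870896689))
pivot [0.5047 0.1162 0.07  ] [0.5072 0.1203 0.07  ] (array([0.5059, 0.1183, 0.0696]), np.float64(0.0047656170552552255))
scar [0.5136 0.0281 0.05  ] [0.5147 0.0297 0.05  ] (array([0.5141, 0.029 , 0.0498]), np.float64(0.0019465451714015438))
ringfix [0.529  0.2541 0.065 ] [0.5252 0.2565 0.065 ] (array([0.5285, 0.2536, 0.069 ]), np.float64(2.4716089726842037e-05))
ringmov [0.4464 0.2435 0.065 ] [0.4449 0.2442 0.065 ] (array([0.4463, 0.2433, 0.0665]), np.float64(0.00018171079857313865))
pad [0.5416 0.0308 0.065 ] [0.5414 0.0317 0.065 ] (array([0.5417, 0.0312, 0.0656]), np.float64(0.0006808767281192453))
wrist cam in tool
[ 0.0704 -0.0003 -0.143 ]
[[-0.     -0.9597 -0.281 ]
 [ 1.     -0.0001  0.0001]
 [-0.0001 -0.281   0.9597]]
```

```bash
cat >> h.py <<'E'
from scipy.spatial.transform import Rotation as Ro
np.set_printoptions(precision=4,suppress=True)
def plan(pos,yaw,st=None):
    "shares for a move from the measured pose to pos, tool straight down with yaw"
    st=st or status.read_state()
    R=Ro.from_euler('xyz',st['orientation']); Rt=Ro.from_euler('xyz',[np.pi,0,yaw])
    sh=R.inv().apply(np.asarray(pos)-st['ee_pos'])/.8; rv=(R.inv()*Rt).as_rotvec()/np.pi
    print('t',st['t'],'pos',st['ee_pos'],'rpy',st['orientation'],'w',st['gripper_width'])
    print('xyz %.4f %.4f %.4f  r %.4f %.4f %.4f'%(*sh,*rv))
E
python3 - <<'E'
from h import *
plan([.542,-.335,.19],0)
E
```

```text
t 0.15 pos [ 0.1381 -0.6092  0.2305] rpy [-3.1401  0.      0.2229] w 0.08526953153194199
xyz 0.5682 -0.2226 0.0510  r -0.0005 0.0001 0.0709
```

```bash
python3 -m crank '[{"x":0.3,"y":-0.117,"z":0,"rz":0.03,"grip":0},{"x":0.5682,"y":-0.2226,"z":0.02,"rz":0.0709,"grip":0},{"x":0.5682,"y":-0.2226,"z":0.02,"rz":0.0709,"grip":0},{"x":0.5682,"y":-0.2226,"z":0.02,"rz":0.0709,"grip":0},{"x":0.5682,"y":-0.2226,"z":0.02,"rz":0.0709,"grip":0},{"x":0.5682,"y":-0.2226,"z":0.051,"rz":0.0709,"grip":0},{"x":0.5682,"y":-0.2226,"z":0.051,"rz":0.0709,"grip":0},{"x":0.5682,"y":-0.2226,"z":0.051,"rz":0.0709,"grip":0},{"x":0.5682,"y":-0.2226,"z":0.051,"rz":0.0709,"grip":0},{"x":0.5682,"y":-0.2226,"z":0.051,"rz":0.0709,"grip":0}]' 40; python3 - <<'E'
from h import *
plan([.542,-.339,.19],0)
E
```

```text
t 0.15 pos [ 0.1381 -0.6092  0.2305] rpy [-3.1401  0.      0.2229] w 0.08526953153194199
xyz 0.5671 -0.2177 0.0510  r -0.0005 0.0001 0.0709$[0]: bad value
```

```bash
python3 -m crank '[{"rx":0,"ry":0,"rz":0.03,"x":0.3,"y":-0.117,"z":0,"grip":0},{"rx":0,"ry":0,"rz":0.0709,"x":0.567,"y":-0.22,"z":0.02,"grip":0},{"rx":0,"ry":0,"rz":0.0709,"x":0.567,"y":-0.22,"z":0.02,"grip":0},{"rx":0,"ry":0,"rz":0.0709,"x":0.567,"y":-0.22,"z":0.02,"grip":0},{"rx":0,"ry":0,"rz":0.0709,"x":0.567,"y":-0.22,"z":0.02,"grip":0},{"rx":0,"ry":0,"rz":0.0709,"x":0.567,"y":-0.22,"z":0.051,"grip":0},{"rx":0,"ry":0,"rz":0.0709,"x":0.567,"y":-0.22,"z":0.051,"grip":0},{"rx":0,"ry":0,"rz":0.0709,"x":0.567,"y":-0.22,"z":0.051,"grip":0},{"rx":0,"ry":0,"rz":0.0709,"x":0.567,"y":-0.22,"z":0.051,"grip":0},{"rx":0,"ry":0,"rz":0.0709,"x":0.567,"y":-0.22,"z":0.051,"grip":0}]' 40; python3 - <<'E'
from h import *
plan([.542,-.339,.19],0)
E
```

```text
t: 0.98
ee_pos: [0.4819, -0.3773, 0.1993]
orientation: [-3.141, 0.0, -0.0]
ft_force: [-0.4, -0.8, 0.1]
gripper_width: 0.0853
t 0.9833 pos [ 0.4819 -0.3773  0.1993] rpy [-3.1414  0.0001 -0.0001] w 0.08532733508126134
xyz 0.0752 -0.0479 0.0116  r -0.0001 0.0000 -0.0000
```

```bash
python3 -m crank '[{"rx":0,"ry":0,"rz":0,"x":0.075,"y":-0.048,"z":0.012,"grip":0},{"rx":0,"ry":0,"rz":0,"x":0.075,"y":-0.048,"z":0.012,"grip":0},{"rx":0,"ry":0,"rz":0,"x":0.075,"y":-0.048,"z":0.012,"grip":0},{"rx":0,"ry":0,"rz":0,"x":0.075,"y":-0.048,"z":0.012,"grip":0},{"rx":0,"ry":0,"rz":0,"x":0.075,"y":-0.048,"z":0.012,"grip":0},{"rx":0,"ry":0,"rz":0,"x":0.075,"y":-0.048,"z":0.012,"grip":0},{"rx":0,"ry":0,"rz":0,"x":0.075,"y":-0.048,"z":0.012,"grip":0},{"rx":0,"ry":0,"rz":0,"x":0.075,"y":-0.048,"z":0.012,"grip":0},{"rx":0,"ry":0,"rz":0,"x":0.075,"y":-0.048,"z":0.012,"grip":0},{"rx":0,"ry":0,"rz":0,"x":0.075,"y":-0.048,"z":0.012,"grip":0}]' 40; python3 - <<'E'
from h import *
plan([.542,-.339,.19],0)
cv2.imwrite('pics/w1.png',eyes.snapshot('wrist')[:,:,::-1])
E
```

```text
t: 1.82
ee_pos: [0.5402, -0.3409, 0.1903]
orientation: [3.141, -0.0, -0.001]
ft_force: [-0.1, 0.0, -0.4]
gripper_width: 0.0853
t 1.8167 pos [ 0.5402 -0.3409  0.1903] rpy [ 3.1414 -0.0002 -0.0009] w 0.08526113354763222
xyz 0.0022 -0.0024 0.0004  r 0.0001 -0.0001 -0.0003
```

View pics/w1.png

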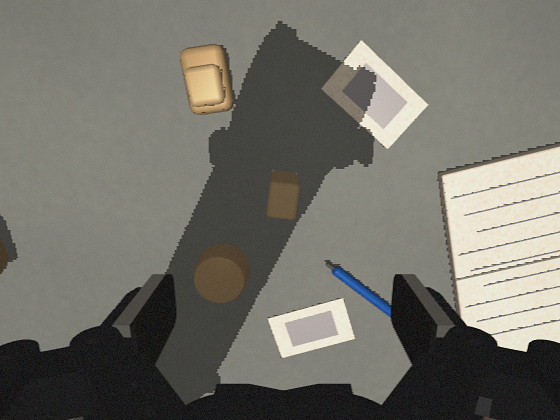

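```bash
python3 - <<'E'
from h import *
im=cv2.imread('pics/w1.png'); c=cam('wrist')
roi=im[160:235,255:315]; hsv=cv2.cvtColor(roi,cv2.COLOR_BGR2HSV)
print(hsv[37,29],hsv[5,5],hsv[14,30])
m=((hsv[:,:,1]>80)).astype(np.uint8)*255
cv2.imwrite('pics/w1c.png',cv2.resize(np.hstack([roi,cv2.merge([m]*3)]),None,fx=6,fy=6,interpolation=cv2.INTER_NEAREST))
# brightness
v=hsv[:,:,2]; print(v[5:70:3,29])
E
```

```text
[ 18 100 105] [ 0  7 72] [ 19 102  85]
[ 72  69  73  85  84  86  97 107 104 105 107 105 105 106 104 103 103 105
  65  68  71  73]
```

View pics/w1c.png

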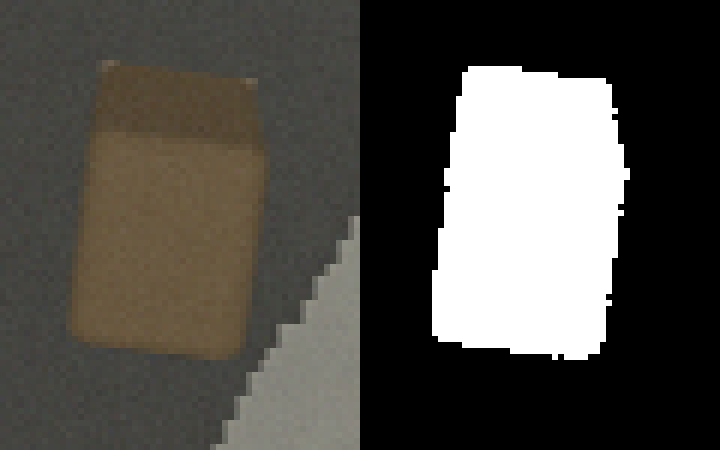

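```bash
python3 - <<'E'
from h import *
im=cv2.imread('pics/w1.png'); c=cam('wrist')
hsv=cv2.cvtColor(cv2.GaussianBlur(im,(3,3),0),cv2.COLOR_BGR2HSV)[160:235,255:315]
m=((hsv[:,:,1]>80)&(hsv[:,:,2]>95)).astype(np.uint8)
cs,_=cv2.findContours(m,0,1); k=max(cs,key=cv2.contourArea).reshape(-1,2)+[255,160]
w=np.array([onz(c,p,.055)[:2] for p in k]); r=cv2.minAreaRect((w*1000).astype(np.float32)); print(r)
b=cv2.boxPoints(r); print(b)
plan([r[0][0]/1000,r[0][1]/1000,.19],0)
E
```

```text
((540.1263427734375, -340.12493896484375), (21.53864097595215, 27.88957405090332), 82.64942932128906)
[[ 524.9183 -349.0217]
 [ 552.5787 -352.5898]
 [ 555.3344 -331.2282]
 [ 527.674  -327.66  ]]
t 1.8667 pos [ 0.5403 -0.3407  0.1903] rpy [ 3.1415 -0.0002 -0.0005] w 0.08546129174127023
xyz -0.0002 -0.0007 0.0003  r 0.0000 -0.0001 -0.0002
```

```bash
python3 -m crank '[{"rx":0,"ry":0,"rz":0.041,"x":0,"y":-0.001,"z":0.05,"grip":0},{"rx":0,"ry":0,"rz":0.041,"x":0,"y":-0.001,"z":0.1,"grip":0},{"rx":0,"ry":0,"rz":0.041,"x":0,"y":-0.001,"z":0.15,"grip":0},{"rx":0,"ry":0,"rz":0.041,"x":0,"y":-0.001,"z":0.18,"grip":0},{"rx":0,"ry":0,"rz":0.041,"x":0,"y":-0.001,"z":0.2,"grip":0},{"rx":0,"ry":0,"rz":0.041,"x":0,"y":-0.001,"z":0.2,"grip":0},{"rx":0,"ry":0,"rz":0.041,"x":0,"y":-0.001,"z":0.2,"grip":0.5},{"rx":0,"ry":0,"rz":0.041,"x":0,"y":-0.001,"z":0.2,"grip":0.9},{"rx":0,"ry":0,"rz":0.041,"x":0,"y":-0.001,"z":0.2,"grip":0.9},{"rx":0,"ry":0,"rz":0.041,"x":0,"y":-0.001,"z":0.2,"grip":0.9}]' 35; python3 - <<'E'
from h import *
plan([.54,-.340,.20],-.128)
cv2.imwrite('pics/w2.png',eyes.snapshot('wrist')[:,:,::-1])
E
```

```text
t: 2.7
ee_pos: [0.5416, -0.3401, 0.032]
orientation: [3.14, -0.003, -0.129]
ft_force: [0.8, 0.1, -0.7]
gripper_width: 0.0391
t 2.7 pos [ 0.5416 -0.3401  0.032 ] rpy [ 3.1404 -0.0029 -0.1288] w 0.039075145479829994
xyz -0.0015 0.0003 -0.2100  r 0.0004 -0.0009 -0.0002
```

View pics/w2.png

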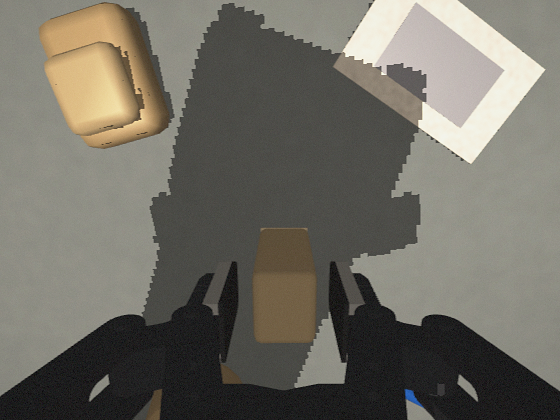

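```bash
python3 -m crank '[{"rx":0,"ry":0,"rz":0,"x":0,"y":0,"z":0,"grip":0.9},{"rx":0,"ry":0,"rz":0,"x":0,"y":0,"z":0,"grip":0.9},{"rx":0,"ry":0,"rz":0,"x":0,"y":0,"z":0,"grip":0.9},{"rx":0,"ry":0,"rz":0,"x":0,"y":0,"z":0,"grip":0.9},{"rx":0,"ry":0,"rz":0,"x":0,"y":0,"z":0,"grip":0.9},{"rx":0,"ry":0,"rz":0,"x":0,"y":0,"z":-0.02,"grip":0.9},{"rx":0,"ry":0,"rz":0,"x":0,"y":0,"z":-0.07,"grip":0.9},{"rx":0,"ry":0,"rz":0,"x":0,"y":0,"z":-0.12,"grip":0.9},{"rx":0,"ry":0,"rz":0,"x":0,"y":0,"z":-0.17,"grip":0.9},{"rx":0,"ry":0,"rz":0,"x":0,"y":0,"z":-0.21,"grip":0.9}]' 35; python3 - <<'E'
from h import *
plan([.54,-.1,.21],np.pi/4)
plan([.514,.05,.21],np.pi/2)
E
```

```text
t: 3.58
ee_pos: [0.5409, -0.3396, 0.2016]
orientation: [3.141, -0.002, -0.129]
ft_force: [1.1, -0.1, -1.2]
gripper_width: 0.0234
t 3.5833 pos [ 0.5409 -0.3396  0.2016] rpy [ 3.1408 -0.0023 -0.1286] w 0.0234054594564008
xyz -0.0395 -0.2969 -0.0108  r 0.0006 -0.0006 -0.2909
t 3.5833 pos [ 0.5409 -0.3396  0.2016] rpy [ 3.1408 -0.0023 -0.1286] w 0.0234054594564008
xyz -0.0958 -0.4787 -0.0111  r 0.0008 -0.0003 -0.5409
```

```bash
python3 - <<'E'
from h import *
plan([.505,.0,.22],np.pi/2)
E
python3 -m crank '[{"rx":0.0,"ry":0,"rz":-0.05,"x":-0.01,"y":-0.05,"z":-0.02,"grip":0.9},{"rx":0,"ry":0,"rz":-0.54,"x":-0.098,"y":-0.415,"z":-0.023,"grip":0.9},{"rx":0,"ry":0,"rz":-0.54,"x":-0.098,"y":-0.415,"z":-0.023,"grip":0.9},{"rx":0,"ry":0,"rz":-0.54,"x":-0.098,"y":-0.415,"z":-0.023,"grip":0.9},{"rx":0,"ry":0,"rz":-0.54,"x":-0.098,"y":-0.415,"z":-0.023,"grip":0.9},{"rx":0,"ry":0,"rz":-0.54,"x":-0.098,"y":-0.415,"z":-0.023,"grip":0.9},{"rx":0,"ry":0,"rz":-0.54,"x":-0.098,"y":-0.415,"z":-0.023,"grip":0.9},{"rx":0,"ry":0,"rz":-0.54,"x":-0.098,"y":-0.415,"z":-0.023,"grip":0.9},{"rx":0,"ry":0,"rz":-0.54,"x":-0.098,"y":-0.415,"z":-0.023,"grip":0.9},{"rx":0,"ry":0,"rz":-0.54,"x":-0.098,"y":-0.415,"z":-0.023,"grip":0.9}]' 35; python3 - <<'E'
from h import *
plan([.505,.0,.22],np.pi/2)
E
```

```text
t 3.5833 pos [ 0.5409 -0.3396  0.2016] rpy [ 3.1408 -0.0023 -0.1286] w 0.0234054594564008
xyz -0.0989 -0.4153 -0.0236  r 0.0008 -0.0003 -0.5409
t: 4.42
ee_pos: [0.5047, 0.0053, 0.2171]
orientation: [3.141, -0.001, 1.136]
ft_force: [0.7, -1.3, -0.3]
gripper_width: 0.0232
t 4.4167 pos [0.5047 0.0053 0.2171] rpy [ 3.1412 -0.0013  1.1357] w 0.023222358496545914
xyz -0.0058 0.0031 -0.0036  r 0.0002 -0.0004 -0.1385
```

```bash

python3 -m crank '[{"rx":0.0,"ry":0,"rz":-0.04,"x":-0.006,"y":0.003,"z":-0.004,"grip":0.9},{"rx":0,"ry":0,"rz":-0.08,"x":-0.006,"y":0.003,"z":-0.004,"grip":0.9},{"rx":0,"ry":0,"rz":-0.12,"x":-0.006,"y":0.003,"z":-0.004,"grip":0.9},{"rx":0,"ry":0,"rz":-0.1385,"x":-0.006,"y":0.003,"z":-0.004,"grip":0.9},{"rx":0,"ry":0,"rz":-0.1385,"x":-0.006,"y":0.003,"z":-0.004,"grip":0.9},{"rx":0,"ry":0,"rz":-0.1385,"x":-0.006,"y":0.003,"z":-0.004,"grip":0.9},{"rx":0,"ry":0,"rz":-0.1385,"x":-0.006,"y":0.003,"z":-0.004,"grip":0.9},{"rx":0,"ry":0,"rz":-0.1385,"x":-0.006,"y":0.003,"z":-0.004,"grip":0.9},{"rx":0,"ry":0,"rz":-0.1385,"x":-0.006,"y":0.003,"z":-0.004,"grip":0.9},{"rx":0,"ry":0,"rz":-0.1385,"x":-0.006,"y":0.003,"z":-0.004,"grip":0.9}]' 35; python3 - <<'E'
from h import *
plan([.505,.0,.22],np.pi/2)
c=cam('wrist'); import pickle; pickle.dump(c,open('w3.pkl','wb'))
cv2.imwrite('pics/w3.png',eyes.snapshot('wrist')[:,:,::-1])
E
```

```text
t: 5.25
ee_pos: [0.5055, -0.0056, 0.2197]
orientation: [3.142, -0.0, 1.556]
ft_force: [-0.1, 0.4, -0.4]
gripper_width: 0.0232
t 5.25 pos [ 0.5055 -0.0056  0.2197] rpy [ 3.1416 -0.0001  1.5558] w 0.02322475179466371
xyz 0.0069 -0.0008 -0.0004  r 0.0000 -0.0000 -0.0048
```

View pics/w3.png

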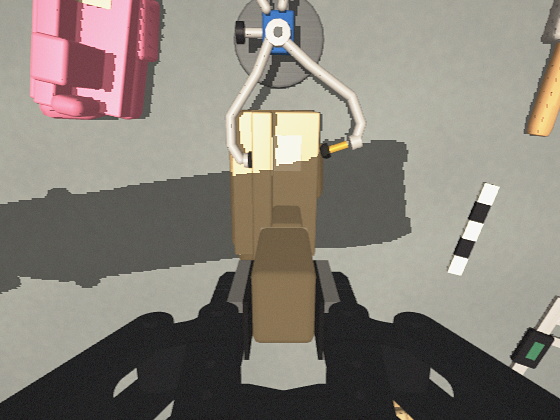

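```bash
python3 - <<'E'
from h import *
im=cv2.imread('pics/w3.png')[:,:,::-1]; crop(im,220,20,380,180,5,'pics/w3c.png')
E
```

```text
(no output)
```

View pics/w3c.png

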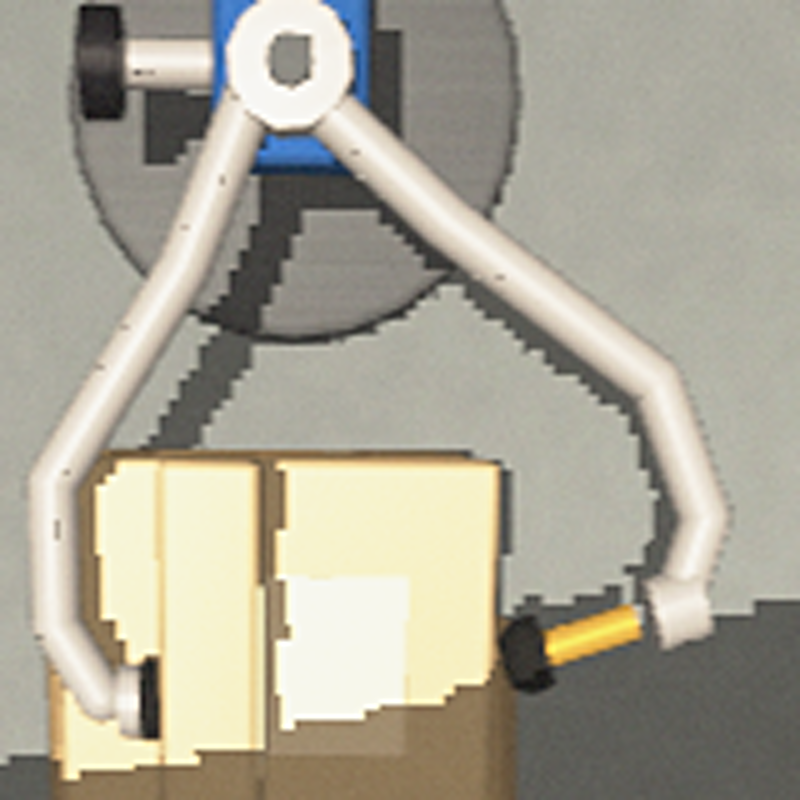

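```bash
python3 - <<'E'
from h import *
import pickle
c=pickle.load(open('w3.pkl','rb')); W=lambda x,y,z:onz(c,(220+x/5-.4,20+y/5-.4),z)
for n,x,y,z in (('scar TR',408,578,.05),('scar BR',406,752,.05),('scar TL',280,578,.05),('scar BL',270,752,.05),('ledge corner',500,462,.05),('ledge edge low',514,745,.05),('ledge TL',278,462,.05),('wall edge T',258,460,.075),('wall edge B',262,745,.075),('wall back T',162,460,.075),('wall back B',162,745,.075),('pivot',290,60,.07),('pad face',505,650,.065)): print(n,W(x,y,z))
E
```

```text
scar TR [0.5204 0.0425 0.05  ]
scar BR [0.52   0.0131 0.05  ]
scar TL [0.4989 0.0428 0.05  ]
scar BL [0.4966 0.0135 0.05  ]
ledge corner [0.5356 0.061  0.05  ]
ledge edge low [0.5386 0.0141 0.05  ]
ledge TL [0.499  0.0616 0.05  ]
wall edge T [0.4965 0.0623 0.075 ]
wall edge B [0.4961 0.0188 0.075 ]
wall back T [0.4819 0.0625 0.075 ]
wall back B [0.4803 0.019  0.075 ]
pivot [0.5024 0.1182 0.07  ]
pad face [0.5353 0.032  0.065 ]
```

```bash
python3 - <<'E'
from h import *
plan([.509,-.004,.16],1.55)
c=cam('wrist')
# held dentil top face outline in tool coords
E
python3 -m crank '[{"rx":0,"ry":0,"rz":0.002,"x":0.002,"y":0.004,"z":0.04,"grip":0.9},{"rx":0,"ry":0,"rz":0.002,"x":0.002,"y":0.004,"z":0.06,"grip":0.9},{"rx":0,"ry":0,"rz":0.002,"x":0.002,"y":0.004,"z":0.075,"grip":0.9},{"rx":0,"ry":0,"rz":0.002,"x":0.002,"y":0.004,"z":0.075,"grip":0.9},{"rx":0,"ry":0,"rz":0.002,"x":0.002,"y":0.004,"z":0.075,"grip":0.9},{"rx":0,"ry":0,"rz":0.002,"x":0.002,"y":0.004,"z":0.075,"grip":0.9},{"rx":0,"ry":0,"rz":0.002,"x":0.002,"y":0.004,"z":0.075,"grip":0.9},{"rx":0,"ry":0,"rz":0.002,"x":0.002,"y":0.004,"z":0.075,"grip":0.9},{"rx":0,"ry":0,"rz":0.002,"x":0.002,"y":0.004,"z":0.075,"grip":0.9},{"rx":0,"ry":0,"rz":0.002,"x":0.002,"y":0.004,"z":0.075,"grip":0.9}]' 35; python3 - <<'E'
from h import *
plan([.505,.0,.16],1.55)
c=cam('wrist'); import pickle; pickle.dump((c,status.read_state()),open('w4.pkl','wb'))
im=eyes.snapshot('wrist')
cv2.imwrite('pics/w4.png',im[:,:,::-1])
crop(im,210,60,370,220,5,'pics/w4c.png')
crop(im,220,200,350,360,4,'pics/w4d.png')
E
```

```text
t 5.3 pos [ 0.5055 -0.0055  0.2197] rpy [ 3.1416 -0.0001  1.556 ] w 0.022917239839167734
xyz 0.0020 0.0043 0.0746  r 0.0000 -0.0000 0.0019
t: 6.13
ee_pos: [0.509, -0.004, 0.1602]
orientation: [3.141, 0.0, 1.55]
ft_force: [-0.3, 0.2, -0.7]
gripper_width: 0.0234
t 6.1333 pos [ 0.509  -0.004   0.1602] rpy [3.1408 0.0001 1.5501] w 0.02340752605905126
xyz 0.0050 -0.0051 0.0002  r 0.0003 0.0000 0.0000
```

View pics/w4c.png

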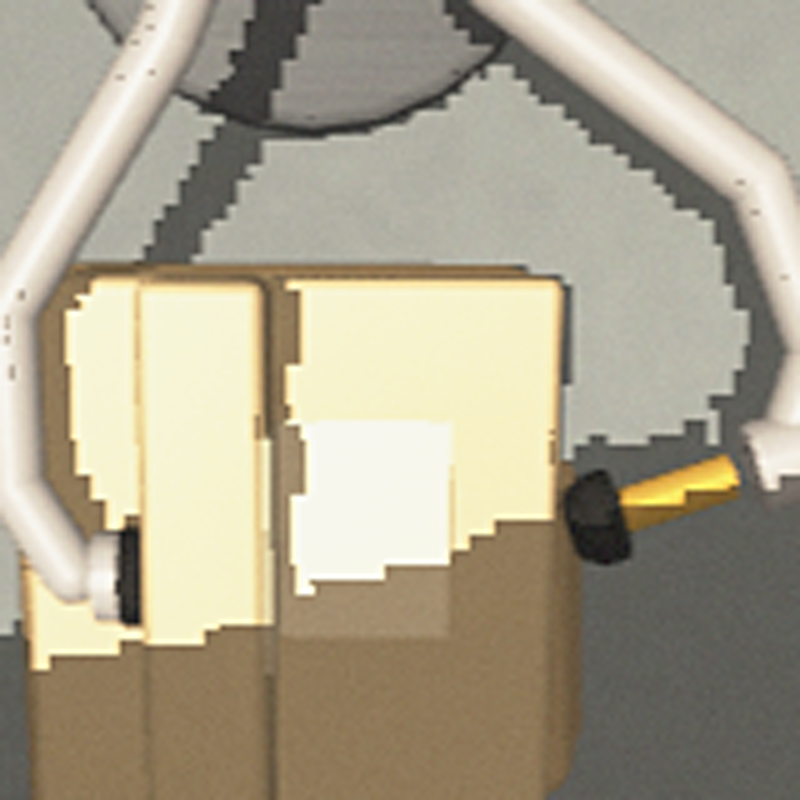

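View pics/w4d.png

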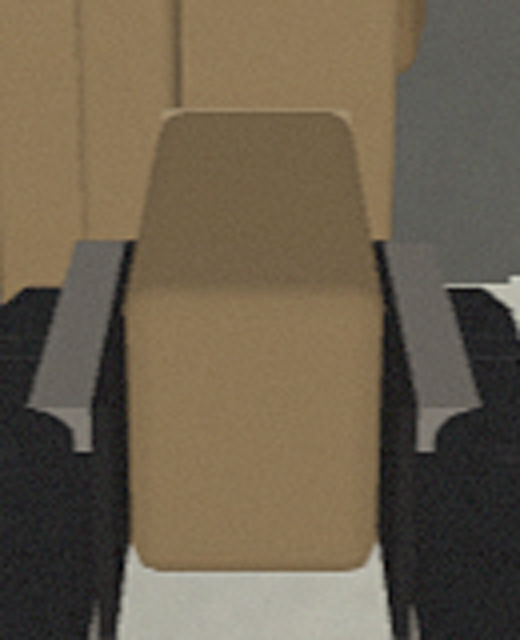

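```bash
python3 - <<'E'
from h import *
import pickle
c,st=pickle.load(open('w4.pkl','rb')); W=lambda x,y,z:onz(c,(210+x/5-.4,60+y/5-.4),z)
for n,x,y,z in (('scar TR',452,422,.05),('scar BR',448,637,.05),('scar B',360,637,.05),('ledge corner',562,278,.05),('ledge edge mid',548,700,.05),('wall edge T',258,280,.075),('wall edge B',268,760,.075),('wall back T',137,280,.075),('wall back B',148,760,.075)): print(n,W(x,y,z))
R=Ro.from_euler('xyz',st['orientation'])
D=lambda x,y,z:R.inv().apply(onz(c,(220+x/4-.4,200+y/4-.4),z)-st['ee_pos'])*1000
zt=st['ee_pos'][2]+.024
for x,y in ((128,292),(381,292),(133,570),(376,570)): print('top',D(x,y,zt))
for x,y in ((165,110),(350,110)): print('bot',D(x,y,zt-.055))
E
```

```text
scar TR [0.5206 0.0425 0.05  ]
scar BR [0.5198 0.0125 0.05  ]
scar B [0.5074 0.0128 0.05  ]
ledge corner [0.5355 0.0612 0.05  ]
ledge edge mid [0.534 0.003 0.05 ]
wall edge T [0.4962 0.0623 0.075 ]
wall edge B [0.4953 0.0021 0.075 ]
wall back T [0.4817 0.0626 0.075 ]
wall back B [0.4797 0.0024 0.075 ]
top [ 14.606  -12.1399 -24.011 ]
top [ 14.6016  10.3784 -23.9922]
top [-14.1308 -12.3634 -24.0095]
top [-14.1368  10.6051 -23.9903]
bot [ 13.3314 -12.1063  30.9891]
bot [13.3278 11.0809 31.0085]
```

```bash
python3 - <<'E'
from h import *
plan([.5105,.028,.083],1.546)
E
```

```text
t 6.1833 pos [ 0.5089 -0.0041  0.16  ] rpy [3.141  0.0001 1.5501] w 0.022949563250542666
xyz 0.0402 0.0011 0.0963  r 0.0002 0.0000 0.0013
```

```bash

python3 -m crank '[{"rx":0,"ry":0,"rz":0.0013,"x":0.04,"y":0.001,"z":0,"grip":0.9},{"rx":0,"ry":0,"rz":0.0013,"x":0.04,"y":0.001,"z":0,"grip":0.9},{"rx":0,"ry":0,"rz":0.0013,"x":0.04,"y":0.001,"z":0,"grip":0.9},{"rx":0,"ry":0,"rz":0.0013,"x":0.04,"y":0.001,"z":0.03,"grip":0.9},{"rx":0,"ry":0,"rz":0.0013,"x":0.04,"y":0.001,"z":0.06,"grip":0.9},{"rx":0,"ry":0,"rz":0.0013,"x":0.04,"y":0.001,"z":0.08,"grip":0.9},{"rx":0,"ry":0,"rz":0.0013,"x":0.04,"y":0.001,"z":0.09,"grip":0.9},{"rx":0,"ry":0,"rz":0.0013,"x":0.04,"y":0.001,"z":0.094,"grip":0.9},{"rx":0,"ry":0,"rz":0.0013,"x":0.04,"y":0.001,"z":0.094,"grip":0.9},{"rx":0,"ry":0,"rz":0.0013,"x":0.04,"y":0.001,"z":0.094,"grip":0.9}]' 35; python3 - <<'E'
from h import *
plan([.5105,.028,.0815],1.546)
s=eyes.snapshot('scene'); crop(s,225,160,305,230,8,'pics/s5.png')
im=eyes.snapshot('wrist')
cv2.imwrite('pics/w5.png',im[:,:,::-1])
E
```

```text
t: 7.02
ee_pos: [0.5108, 0.0278, 0.0854]
orientation: [3.14, -0.0, 1.546]
ft_force: [-0.9, -0.5, -1.6]
gripper_width: 0.0233
t 7.0167 pos [0.5108 0.0278 0.0854] rpy [ 3.1405 -0.0001  1.5459] w 0.023281508898168005
xyz 0.0002 -0.0004 0.0048  r 0.0004 -0.0000 -0.0000
```

View pics/s5.png

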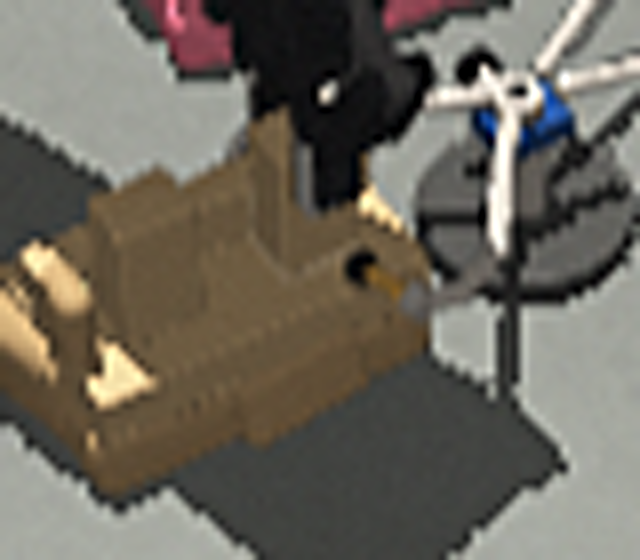

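View pics/w5.png

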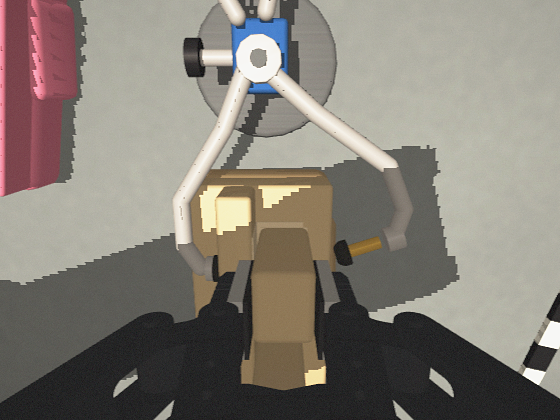

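Dentil sits above the ledge, between wall and pad (pad at ~(345,252) in the wrist view). Lower until contact.

```bash

python3 -m crank '[{"rx":0,"ry":0,"rz":0,"x":0,"y":0,"z":0.001,"grip":0.9},{"rx":0,"ry":0,"rz":0,"x":0,"y":0,"z":0.002,"grip":0.9},{"rx":0,"ry":0,"rz":0,"x":0,"y":0,"z":0.003,"grip":0.9},{"rx":0,"ry":0,"rz":0,"x":0,"y":0,"z":0.0035,"grip":0.9},{"rx":0,"ry":0,"rz":0,"x":0,"y":0,"z":0.004,"grip":0.9},{"rx":0,"ry":0,"rz":0,"x":0,"y":0,"z":0.0045,"grip":0.9},{"rx":0,"ry":0,"rz":0,"x":0,"y":0,"z":0.0045,"grip":0.9},{"rx":0,"ry":0,"rz":0,"x":0,"y":0,"z":0.0045,"grip":0.9},{"rx":0,"ry":0,"rz":0,"x":0,"y":0,"z":0.0045,"grip":0.9},{"rx":0,"ry":0,"rz":0,"x":0,"y":0,"z":0.0045,"grip":0.9}]' 35
```

```text
t: 7.95
ee_pos: [0.5103, 0.0279, 0.0814]
orientation: [3.141, 0.0, 1.546]
ft_force: [-2.7, -1.0, 4.8]
gripper_width: 0.0237
```

```bash

python3 -m crank '[{"rx":0,"ry":0,"rz":0,"x":0,"y":0,"z":-0.0005,"grip":0.9},{"rx":0,"ry":0,"rz":0,"x":0,"y":0,"z":-0.0005,"grip":0.6},{"rx":0,"ry":0,"rz":0,"x":0,"y":0,"z":-0.0005,"grip":0.5},{"rx":0,"ry":0,"rz":0,"x":0,"y":0,"z":-0.0005,"grip":0.4},{"rx":0,"ry":0,"rz":0,"x":0,"y":0,"z":-0.0005,"grip":0.4},{"rx":0,"ry":0,"rz":0,"x":0,"y":0,"z":-0.01,"grip":0.4},{"rx":0,"ry":0,"rz":0,"x":0,"y":0,"z":-0.04,"grip":0.4},{"rx":0,"ry":0,"rz":0,"x":0,"y":0,"z":-0.08,"grip":0.4},{"rx":0,"ry":0,"rz":0,"x":0,"y":0,"z":-0.12,"grip":0.4},{"rx":0,"ry":0,"rz":0,"x":0,"y":0,"z":-0.15,"grip":0.4}]' 35; python3 - <<'E'
from h import *
plan([.49,.1,.22],1.546)
import pickle; pickle.dump((cam('wrist'),status.read_state()),open('w6.pkl','wb'))
im=eyes.snapshot('wrist')
cv2.imwrite('pics/w6.png',im[:,:,::-1])
E
```

```text
t: 8.78
ee_pos: [0.5107, 0.0283, 0.2041]
orientation: [3.139, -0.0, 1.547]
ft_force: [-0.0, -0.3, -0.5]
gripper_width: 0.0509
t 8.7833 pos [0.5107 0.0283 0.2041] rpy [ 3.1392 -0.0003  1.5465] w 0.05086048515531915
xyz 0.0890 -0.0280 -0.0199  r 0.0008 -0.0001 0.0002
```

View pics/w6.png

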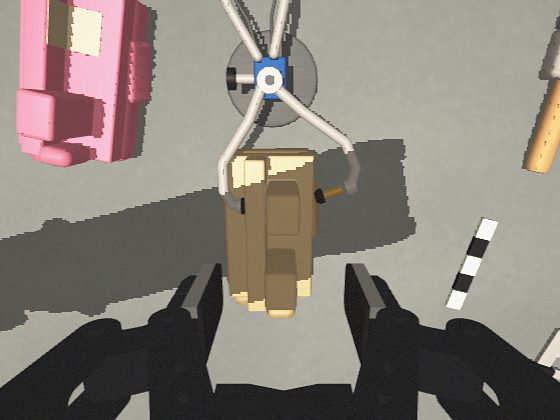

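```bash
python3 - <<'E'
from h import *
im=cv2.imread('pics/w6.png')[:,:,::-1]; crop(im,220,140,330,240,7,'pics/w6c.png')
plan([.485,.15,.22],1.546)
E
python3 -m crank '[{"rx":0,"ry":0,"rz":0,"x":0.04,"y":-0.01,"z":-0.02,"grip":1},{"rx":0,"ry":0,"rz":0,"x":0.08,"y":-0.02,"z":-0.02,"grip":1},{"rx":0,"ry":0,"rz":0,"x":0.12,"y":-0.034,"z":-0.02,"grip":1},{"rx":0,"ry":0,"rz":0,"x":0.151,"y":-0.034,"z":-0.02,"grip":1},{"rx":0,"ry":0,"rz":0,"x":0.151,"y":-0.034,"z":-0.02,"grip":1},{"rx":0,"ry":0,"rz":0,"x":0.151,"y":-0.034,"z":-0.02,"grip":1},{"rx":0,"ry":0,"rz":0,"x":0.151,"y":-0.034,"z":-0.02,"grip":1},{"rx":0,"ry":0,"rz":0,"x":0.151,"y":-0.034,"z":-0.02,"grip":1},{"rx":0,"ry":0,"rz":0,"x":0.151,"y":-0.034,"z":-0.02,"grip":1},{"rx":0,"ry":0,"rz":0,"x":0.151,"y":-0.034,"z":-0.02,"grip":1}]' 35; python3 - <<'E'
from h import *
plan([.49,.1,.22],1.546)
import pickle; pickle.dump((cam('wrist'),status.read_state()),open('w7.pkl','wb'))
im=eyes.snapshot('wrist')
cv2.imwrite('pics/w7.png',im[:,:,::-1])
E
```

```text
t 8.8333 pos [0.5128 0.0286 0.2086] rpy [ 3.1328 -0.0002  1.5465] w 0.0512396285986131
xyz 0.1508 -0.0383 -0.0146  r 0.0028 -0.0001 0.0002
t: 9.67
ee_pos: [0.4863, 0.1482, 0.2168]
orientation: [-3.141, 0.0, 1.544]
ft_force: [0.4, -0.4, -0.7]
gripper_width: 0.0
t 9.6667 pos [0.4863 0.1482 0.2168] rpy [-3.1415  0.0002  1.5441] w 1.8964904878890398e-05
xyz -0.0602 0.0063 -0.0039  r -0.0000 0.0001 -0.0006
```

View pics/w6c.png

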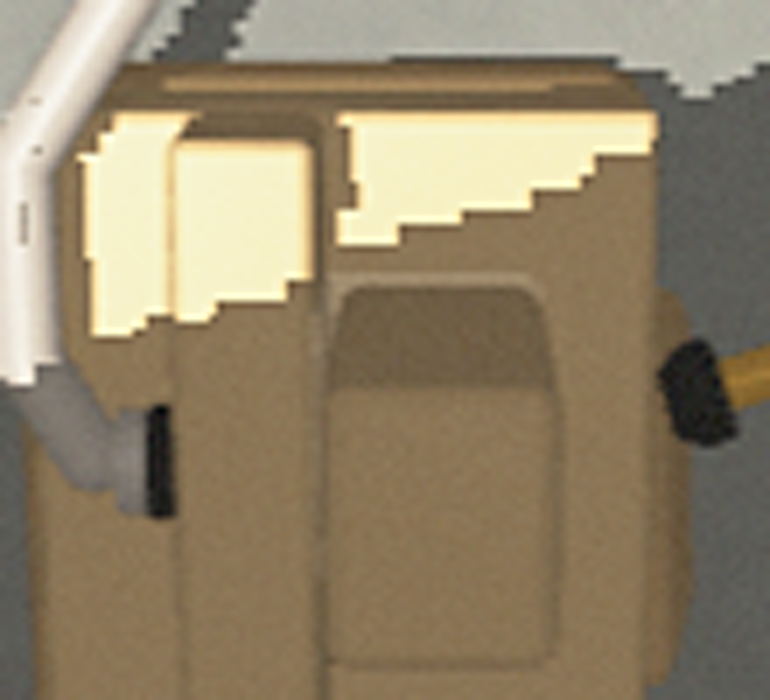

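View pics/w7.png

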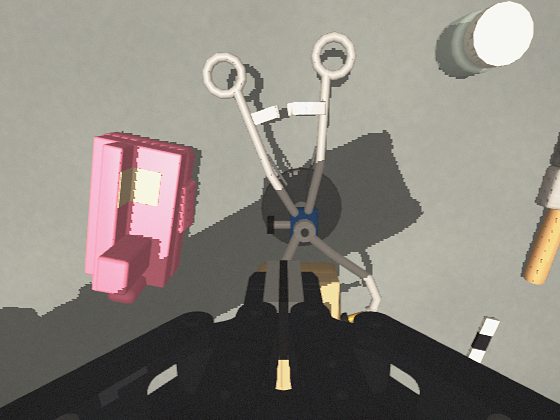

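```bash
python3 - <<'E'
from h import *
import pickle
c,st=pickle.load(open('w7.pkl','rb'))
im=cv2.imread('pics/w7.png')[:,:,::-1]; crop(im,195,25,365,245,3,'pics/w7c.png')
pv=onz(c,(304.5,232),.07); print('pivot',pv, onz(c,(304.5,232),.065))
for n,u in (('mov ring',(224,75)),('fix ring',(333.5,56)),('mov mark?',(237,93)),('fix mark?',(327,76))):
    p=onz(c,u,.065); print(n,p,np.linalg.norm((p-pv)[:2]))
E
```

```text
pivot [0.5024 0.1182 0.07  ] [0.5026 0.1164 0.065 ]
mov ring [0.4431 0.2436 0.065 ] 0.1387876771317009
fix ring [0.5257 0.2547 0.065 ] 0.1385362297964055
mov mark? [0.4521 0.2305 0.065 ] 0.12303517459729695
fix mark? [0.521  0.2409 0.065 ] 0.1240733183382271
```

View pics/w7c.png

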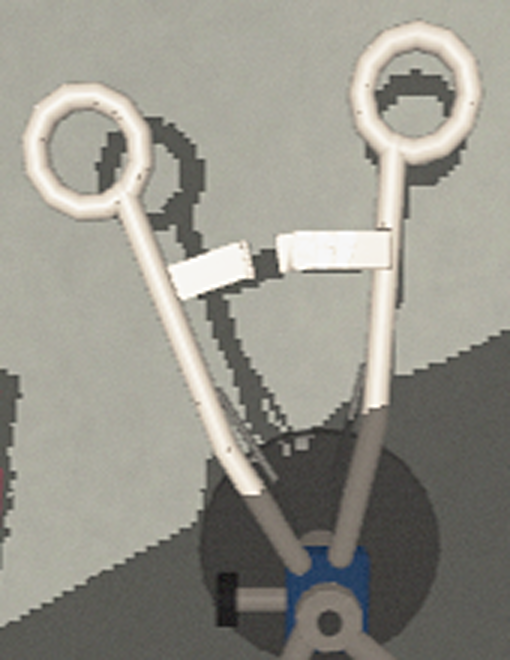

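```bash
python3 - <<'E'
from h import *
import pickle
c,st=pickle.load(open('w7.pkl','rb'))
for u in ((197,148),(188,150),(186,280),(100,135)): print(u,onz(c,u,.0),onz(c,u,.05),onz(c,u,.075))
for u in ((236.5,91.5),(266.6,168.3)): print('bar',onz(c,u,.065))
plan([.436,.206,.12],1.99)
E
```

```text
(197, 148) [0.4022 0.183  0.    ] [0.414  0.1881 0.05  ] [0.4199 0.1907 0.075 ]
(188, 150) [0.3932 0.1813 0.    ] [0.4063 0.1867 0.05  ] [0.4128 0.1893 0.075 ]
(186, 280) [0.3771 0.0421 0.    ] [0.3925 0.0667 0.05  ] [0.4001 0.0791 0.075 ]
(100, 135) [0.3098 0.1979 0.    ] [0.3344 0.2009 0.05  ] [0.3468 0.2024 0.075 ]
bar [0.4518 0.2316 0.065 ]
bar [0.4725 0.1719 0.065 ]
t 9.7167 pos [0.4862 0.1485 0.2168] rpy [-3.1415  0.0001  1.5444] w -0.000145587858097428
xyz 0.0702 -0.0646 0.1211  r -0.0000 0.0000 -0.1418
```

```bash
python3 - <<'E'
from h import *
plan([.439,.209,.12],1.90)
E
python3 -m crank '[{"rx":0,"ry":0,"rz":-0.04,"x":0.02,"y":-0.03,"z":0,"grip":1},{"rx":0,"ry":0,"rz":-0.08,"x":0.04,"y":-0.06,"z":0.02,"grip":1},{"rx":0,"ry":0,"rz":-0.113,"x":0.074,"y":-0.061,"z":0.06,"grip":1},{"rx":0,"ry":0,"rz":-0.113,"x":0.074,"y":-0.061,"z":0.1,"grip":1},{"rx":0,"ry":0,"rz":-0.113,"x":0.074,"y":-0.061,"z":0.12,"grip":1},{"rx":0,"ry":0,"rz":-0.113,"x":0.074,"y":-0.061,"z":0.12,"grip":1},{"rx":0,"ry":0,"rz":-0.113,"x":0.074,"y":-0.061,"z":0.12,"grip":1},{"rx":0,"ry":0,"rz":-0.113,"x":0.074,"y":-0.061,"z":0.12,"grip":1},{"rx":0,"ry":0,"rz":-0.113,"x":0.074,"y":-0.061,"z":0.12,"grip":1},{"rx":0,"ry":0,"rz":-0.113,"x":0.074,"y":-0.061,"z":0.12,"grip":1}]'; python3 - <<'E'
from h import *
plan([.44,.21,.055],1.9)
im=eyes.snapshot('wrist')
cv2.imwrite('pics/w8.png',im[:,:,::-1])
E
```

```text
t 9.7167 pos [0.4862 0.1485 0.2168] rpy [-3.1415  0.0001  1.5444] w -0.000145587858097428
xyz 0.0741 -0.0610 0.1211  r -0.0000 0.0000 -0.1132
t: 10.55
ee_pos: [0.4397, 0.2099, 0.1223]
orientation: [3.139, 0.0, 1.9]
ft_force: [0.3, -0.1, 0.4]
gripper_width: -0.0003
t 10.55 pos [0.4397 0.2099 0.1223] rpy [3.139  0.0001 1.9003] w -0.00030046251795540614
xyz 0.0000 0.0001 0.0841  r 0.0008 0.0000 0.0001
```

View pics/w8.png

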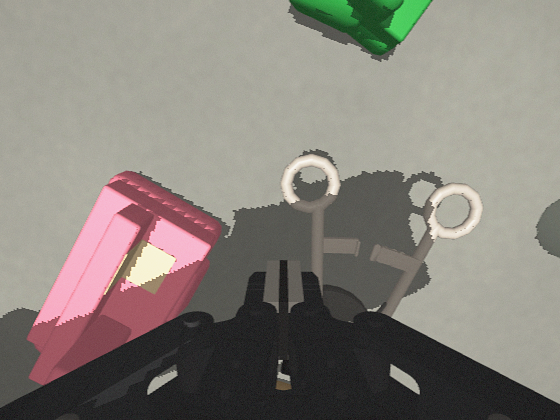

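```bash

python3 -m crank '[{"rx":0,"ry":0,"rz":0,"x":0,"y":-0.002,"z":0.02,"grip":1},{"rx":0,"ry":0,"rz":0,"x":0,"y":-0.002,"z":0.04,"grip":1},{"rx":0,"ry":0,"rz":0,"x":0,"y":-0.002,"z":0.06,"grip":1},{"rx":0,"ry":0,"rz":0,"x":0,"y":-0.002,"z":0.075,"grip":1},{"rx":0,"ry":0,"rz":0,"x":0,"y":-0.002,"z":0.084,"grip":1},{"rx":0,"ry":0,"rz":0,"x":0,"y":-0.002,"z":0.084,"grip":1},{"rx":0,"ry":0,"rz":0,"x":0,"y":-0.002,"z":0.084,"grip":1},{"rx":0,"ry":0,"rz":0,"x":0,"y":-0.002,"z":0.084,"grip":1},{"rx":0,"ry":0,"rz":0,"x":0,"y":-0.002,"z":0.084,"grip":1},{"rx":0,"ry":0,"rz":0,"x":0,"y":-0.002,"z":0.084,"grip":1}]'; python3 - <<'E'
from h import *
plan([.44,.21,.055],1.9)
im=eyes.snapshot('wrist')
crop(im,200,140,400,290,4,'pics/w9.png')
# path of TCP: finger centre stands 11 mm outside the bar at r .107; arc about pivot, yaw=1.90-th
pv=np.array([.5032,.1182]); st=status.read_state(); R=Ro.from_euler('xyz',st['orientation'])
E
```

```text
t: 11.43
ee_pos: [0.4377, 0.2095, 0.0544]
orientation: [3.14, 0.0, 1.901]
ft_force: [0.0, 0.6, -0.2]
gripper_width: -0.0001
t 11.4333 pos [0.4377 0.2095 0.0544] rpy [3.1402 0.     1.901 ] w -6.858311032797406e-05
xyz -0.0003 0.0029 -0.0007  r 0.0005 0.0000 0.0003
```

View pics/w9.png

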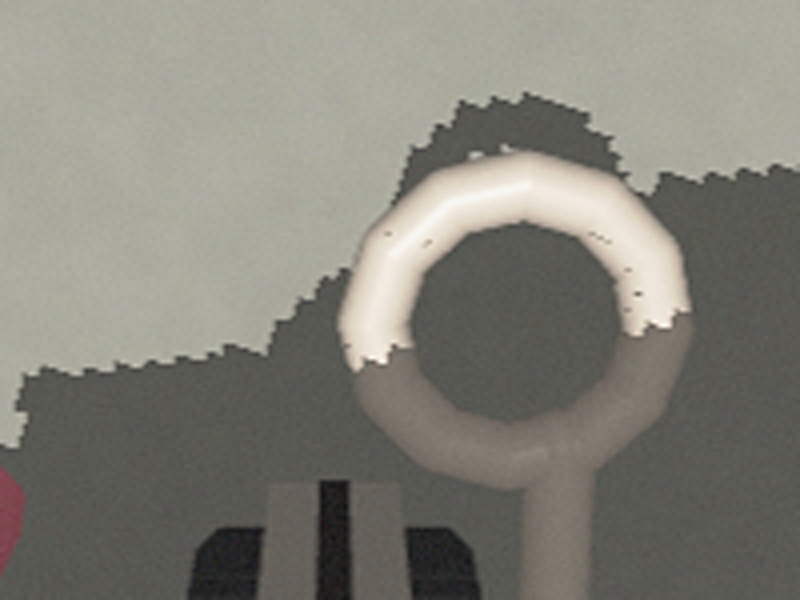

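```bash

python3 -m crank '[{"rx":0,"ry":0,"rz":0,"x":-0.005,"y":0.005,"z":0,"grip":1},{"rx":0,"ry":0,"rz":0,"x":-0.005,"y":0.009,"z":0,"grip":1},{"rx":0,"ry":0,"rz":0,"x":-0.005,"y":0.011,"z":0,"grip":1},{"rx":0,"ry":0,"rz":0,"x":-0.005,"y":0.0125,"z":0,"grip":1},{"rx":0,"ry":0,"rz":0,"x":-0.005,"y":0.014,"z":0,"grip":1},{"rx":0,"ry":0,"rz":0,"x":-0.005,"y":0.0155,"z":0,"grip":1},{"rx":0,"ry":0,"rz":0,"x":-0.005,"y":0.017,"z":0,"grip":1},{"rx":0,"ry":0,"rz":0,"x":-0.005,"y":0.0185,"z":0,"grip":1},{"rx":0,"ry":0,"rz":0,"x":-0.005,"y":0.0185,"z":0,"grip":1},{"rx":0,"ry":0,"rz":0,"x":-0.005,"y":0.0185,"z":0,"grip":1}]'
```

```text
t: 12.32
ee_pos: [0.4522, 0.2102, 0.0536]
orientation: [-3.141, -0.0, 1.901]
ft_force: [-3.8, -1.1, 1.5]
gripper_width: 0.0
```

```bash

python3 -m crank '[{"rx":0,"ry":0,"rz":0.003,"x":0,"y":0.0015,"z":0,"grip":1},{"rx":0,"ry":0,"rz":0.006,"x":0,"y":0.003,"z":0,"grip":1},{"rx":0,"ry":0,"rz":0.009,"x":0,"y":0.0045,"z":0,"grip":1},{"rx":0,"ry":0,"rz":0.012,"x":0,"y":0.006,"z":0,"grip":1},{"rx":0,"ry":0,"rz":0.015,"x":-0.0003,"y":0.0075,"z":0,"grip":1},{"rx":0,"ry":0,"rz":0.018,"x":-0.0005,"y":0.009,"z":0,"grip":1},{"rx":0,"ry":0,"rz":0.021,"x":-0.0006,"y":0.01,"z":0,"grip":1},{"rx":0,"ry":0,"rz":0.021,"x":-0.0006,"y":0.01,"z":0,"grip":1},{"rx":0,"ry":0,"rz":0.021,"x":-0.0006,"y":0.01,"z":0,"grip":1},{"rx":0,"ry":0,"rz":0.021,"x":-0.0006,"y":0.01,"z":0,"grip":1}]'; python3 - <<'E'
from h import *
im=eyes.snapshot('wrist')
crop(im,200,140,400,290,4,'pics/w10.png')
print(status.read_state()['ft_force'])
E
```

```text
t: 13.15
ee_pos: [0.4586, 0.2131, 0.0532]
orientation: [-3.139, -0.001, 1.836]
ft_force: [-7.6, 0.8, 0.8]
gripper_width: 0.0003
[-7.2805  1.6925  0.8521]
```

View pics/w10.png

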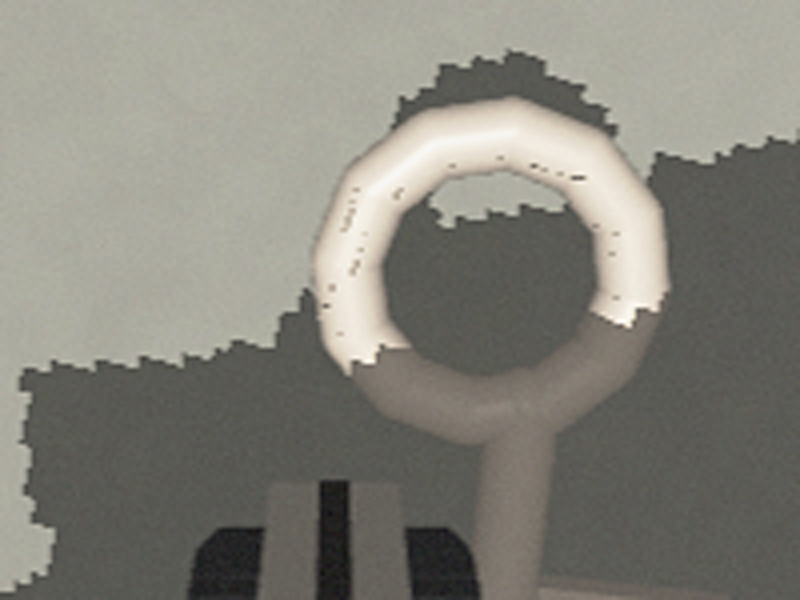

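```bash
cat >> h.py <<'E'
PV=np.array([.5024,.1182]); A0=np.arctan2(.2436-.1182,.4431-.5024)
def ringth(c,uv):
    p=onz(c,uv,.065)[:2]-PV; return p+PV,np.linalg.norm(p),A0-np.arctan2(p[1],p[0])
def findring(im,c,show=None):
    "ring centre: ellipse through the bright outer outline, nearest to expected"
    g=cv2.medianBlur(cv2.cvtColor(im,cv2.COLOR_RGB2GRAY),5)
    return g
E
python3 - <<'E'
from h import *
c=cam('wrist'); print(ringth(c,(200+490/4,140+270/4)))
print(status.read_state()['ft_force'])
E
```

```text
(array([0.4627, 0.2511]), np.float64(0.13870274530058255), np.float64(0.15112738374734924))
[-7.2805  1.6925  0.8521]
```

```bash

python3 -m crank '[{"rx":0,"ry":0,"rz":0.002,"x":0,"y":0.001,"z":0,"grip":1},{"rx":0,"ry":0,"rz":0.004,"x":0,"y":0.002,"z":0,"grip":1},{"rx":0,"ry":0,"rz":0.006,"x":-0.0003,"y":0.003,"z":0,"grip":1},{"rx":0,"ry":0,"rz":0.008,"x":-0.0005,"y":0.004,"z":0,"grip":1},{"rx":0,"ry":0,"rz":0.01,"x":-0.0006,"y":0.005,"z":0,"grip":1},{"rx":0,"ry":0,"rz":0.01,"x":-0.0006,"y":0.005,"z":0,"grip":1},{"rx":0,"ry":0,"rz":0.01,"x":-0.0006,"y":0.005,"z":0,"grip":1},{"rx":0,"ry":0,"rz":0.01,"x":-0.0006,"y":0.005,"z":0,"grip":1},{"rx":0,"ry":0,"rz":0.01,"x":-0.0006,"y":0.005,"z":0,"grip":1},{"rx":0,"ry":0,"rz":0.01,"x":-0.0006,"y":0.005,"z":0,"grip":1}]'; python3 - <<'E'
from h import *
im=eyes.snapshot('wrist')
crop(im,200,140,400,290,4,'pics/w11.png')
s=eyes.snapshot('scene'); crop(s,225,160,305,230,8,'pics/s11.png')
for i in range(2): print(status.read_state()['ft_force'])
E
```

```text
t: 14.03
ee_pos: [0.4622, 0.2144, 0.0532]
orientation: [-3.139, -0.002, 1.805]
ft_force: [-9.0, 2.3, 1.2]
gripper_width: 0.0
[-8.9278  2.1663  0.8899]
[-8.9278  2.1663  0.8899]
```

View pics/s11.png

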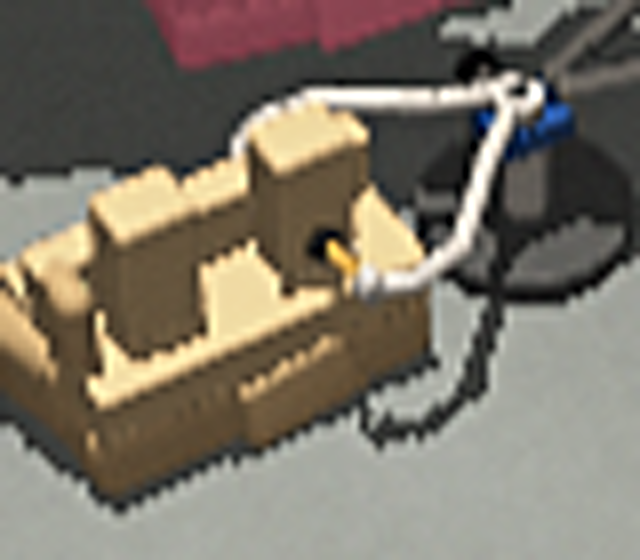

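View pics/w11.png

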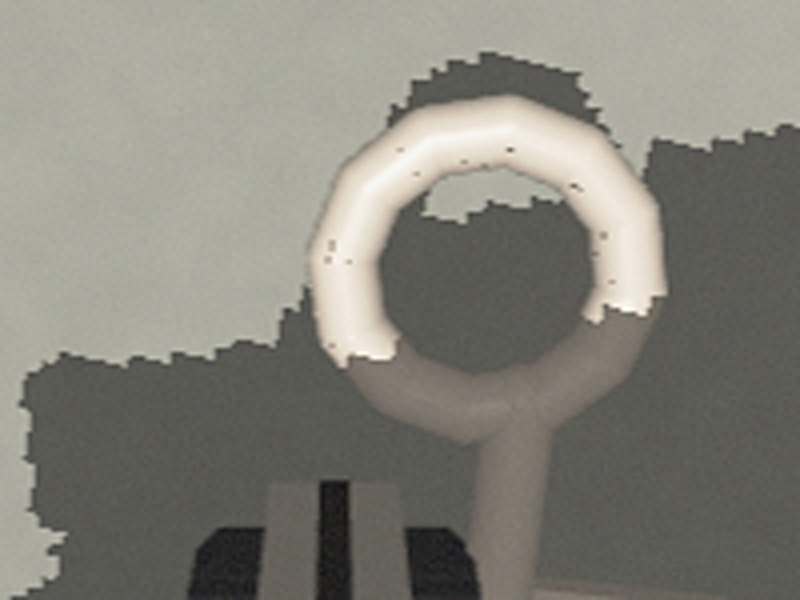

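```bash

python3 -m crank '[{"rx":0,"ry":0,"rz":0.002,"x":0,"y":0.001,"z":0,"grip":1},{"rx":0,"ry":0,"rz":0.004,"x":0,"y":0.002,"z":0,"grip":1},{"rx":0,"ry":0,"rz":0.006,"x":-0.0003,"y":0.003,"z":0,"grip":1},{"rx":0,"ry":0,"rz":0.008,"x":-0.0005,"y":0.004,"z":0,"grip":1},{"rx":0,"ry":0,"rz":0.01,"x":-0.0006,"y":0.005,"z":0,"grip":1},{"rx":0,"ry":0,"rz":0.01,"x":-0.0006,"y":0.005,"z":0,"grip":1},{"rx":0,"ry":0,"rz":0.01,"x":-0.0006,"y":0.005,"z":0,"grip":1},{"rx":0,"ry":0,"rz":0.01,"x":-0.0006,"y":0.005,"z":0,"grip":1},{"rx":0,"ry":0,"rz":0.01,"x":-0.0006,"y":0.005,"z":0,"grip":1},{"rx":0,"ry":0,"rz":0.01,"x":-0.0006,"y":0.005,"z":0,"grip":1}]'; python3 - <<'E'
from h import *
c=cam('wrist');print(ringth(c,(200+487/4,140+268/4)))
im=eyes.snapshot('wrist')
crop(im,200,140,400,290,4,'pics/w12.png')
s=eyes.snapshot('scene'); crop(s,225,160,305,230,8,'pics/s12.png')
st=status.read_state(); y=st['orientation'][2]; print(st['ft_force'], st['ft_force']@[-np.sin(y),np.cos(y),0])
E
```

```text
t: 14.97
ee_pos: [0.4659, 0.2154, 0.0533]
orientation: [-3.139, -0.002, 1.775]
ft_force: [-10.5, 4.2, 2.6]
gripper_width: 0.0004
(array([0.4719, 0.2531]), np.float64(0.138287581411277), np.float64(0.2196597786579284))
[-10.0385   4.7058   1.8814] 8.877828849888417
```

View pics/s12.png

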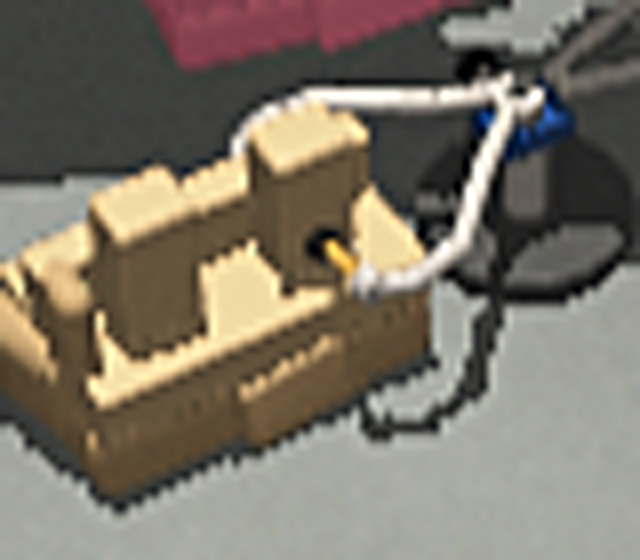

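View pics/w12.png

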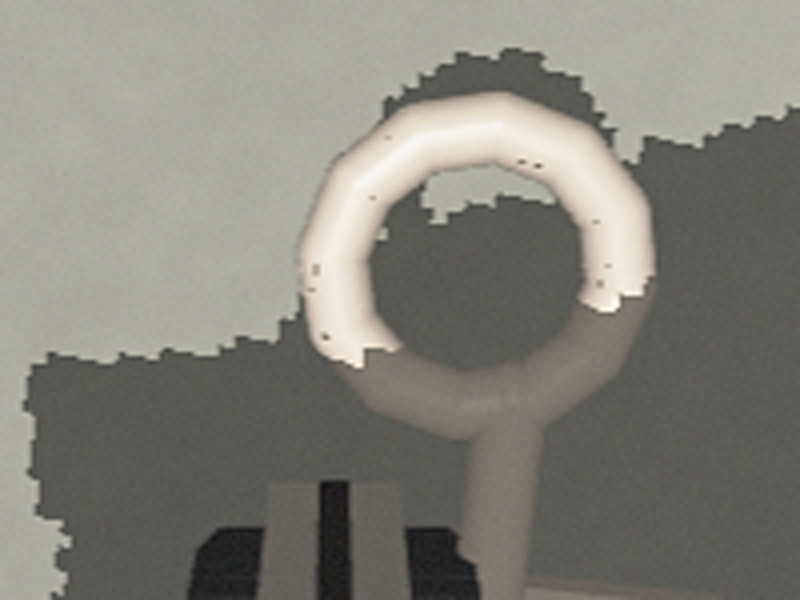

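```bash

python3 -m crank '[{"rx":0,"ry":0,"rz":0.002,"x":0,"y":0.001,"z":0,"grip":1},{"rx":0,"ry":0,"rz":0.004,"x":0,"y":0.002,"z":0,"grip":1},{"rx":0,"ry":0,"rz":0.006,"x":0,"y":0.003,"z":0,"grip":1},{"rx":0,"ry":0,"rz":0.008,"x":0,"y":0.004,"z":0,"grip":1},{"rx":0,"ry":0,"rz":0.01,"x":0,"y":0.005,"z":0,"grip":1},{"rx":0,"ry":0,"rz":0.01,"x":0,"y":0.005,"z":0,"grip":1},{"rx":0,"ry":0,"rz":0.01,"x":0,"y":0.005,"z":0,"grip":1},{"rx":0,"ry":0,"rz":0.01,"x":0,"y":0.005,"z":0,"grip":1},{"rx":0,"ry":0,"rz":0.01,"x":0,"y":0.005,"z":0,"grip":1},{"rx":0,"ry":0,"rz":0.01,"x":0,"y":0.005,"z":0,"grip":1}]'; python3 - <<'E'
from h import *
c=cam('wrist')
im=eyes.snapshot('wrist')
crop(im,200,140,400,290,4,'pics/w13.png')
s=eyes.snapshot('scene'); crop(s,225,160,305,230,8,'pics/s13.png')
def tq():
    st=status.read_state(); y=st['orientation'][2]; F=-st['ft_force'][:2]
    for dx in (0,.008):
        r=st['ee_pos'][:2]+.0145*np.array([np.sin(y),-np.cos(y)])+dx*np.array([np.cos(y),np.sin(y)])-PV
        print(st['ft_force'],'mark N',(r[1]*F[0]-r[0]*F[1])/.123)
tq()
E
```

```text
t: 15.9
ee_pos: [0.4678, 0.2164, 0.0527]
orientation: [-3.135, -0.002, 1.744]
ft_force: [-15.7, 4.1, 3.1]
gripper_width: -0.0003
[-15.7978   4.2034   4.5423] mark N 12.236154118466269
[-15.7978   4.2034   4.5423] mark N 13.201026685970565
```

View pics/s13.png

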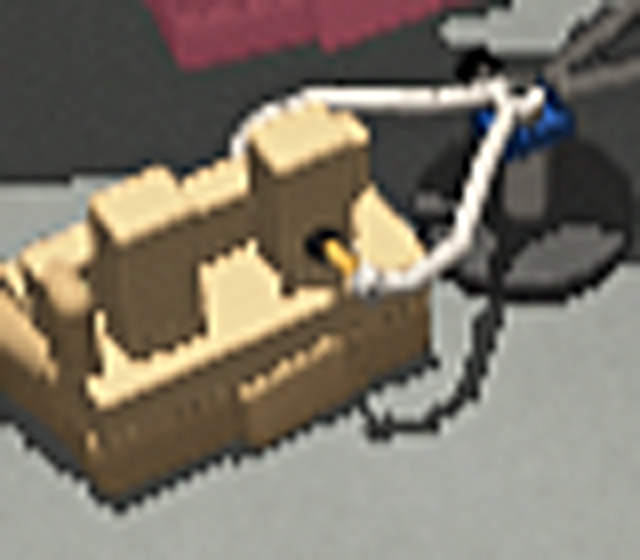

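View pics/w13.png

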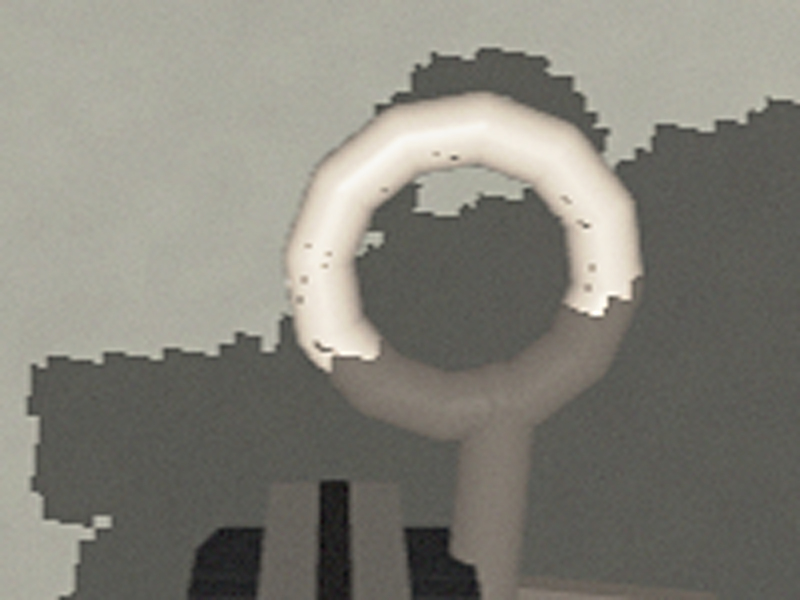

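```bash

python3 -m crank '[{"rx":0,"ry":0,"rz":0.002,"x":0,"y":0.001,"z":0,"grip":1},{"rx":0,"ry":0,"rz":0.004,"x":0,"y":0.002,"z":0,"grip":1},{"rx":0,"ry":0,"rz":0.006,"x":0,"y":0.003,"z":0,"grip":1},{"rx":0,"ry":0,"rz":0.008,"x":0,"y":0.004,"z":0,"grip":1},{"rx":0,"ry":0,"rz":0.01,"x":0,"y":0.005,"z":0,"grip":1},{"rx":0,"ry":0,"rz":0.011,"x":0,"y":0.006,"z":0,"grip":1},{"rx":0,"ry":0,"rz":0.011,"x":0,"y":0.006,"z":0,"grip":1},{"rx":0,"ry":0,"rz":0.011,"x":0,"y":0.006,"z":0,"grip":1},{"rx":0,"ry":0,"rz":0.011,"x":0,"y":0.006,"z":0,"grip":1},{"rx":0,"ry":0,"rz":0.011,"x":0,"y":0.006,"z":0,"grip":1}]'; cat >> h.py <<'E'
def tq():
    st=status.read_state(); y=st['orientation'][2]; F=-st['ft_force'][:2]
    for dx in (0,.008):
        r=st['ee_pos'][:2]+.0145*np.array([np.sin(y),-np.cos(y)])+dx*np.array([np.cos(y),np.sin(y)])-PV
        print(st['ft_force'],'mark N',(r[1]*F[0]-r[0]*F[1])/.123)
E
python3 - <<'E'
from h import *
tq(); c=cam('wrist')
im=eyes.snapshot('wrist')
crop(im,200,140,400,290,4,'pics/w14.png')
tq()
E
```

```text
t: 16.83
ee_pos: [0.4718, 0.2176, 0.0526]
orientation: [-3.134, -0.002, 1.71]
ft_force: [-19.0, 5.1, 5.4]
gripper_width: -0.0003
[-19.       5.1159   5.3862] mark N 14.995627561359989
[-19.       5.1159   5.3862] mark N 16.1730627455223
[-18.7511   6.1947   4.5547] mark N 14.64857336720688
[-18.7511   6.1947   4.5547] mark N 15.800217624448115
```

View pics/w14.png

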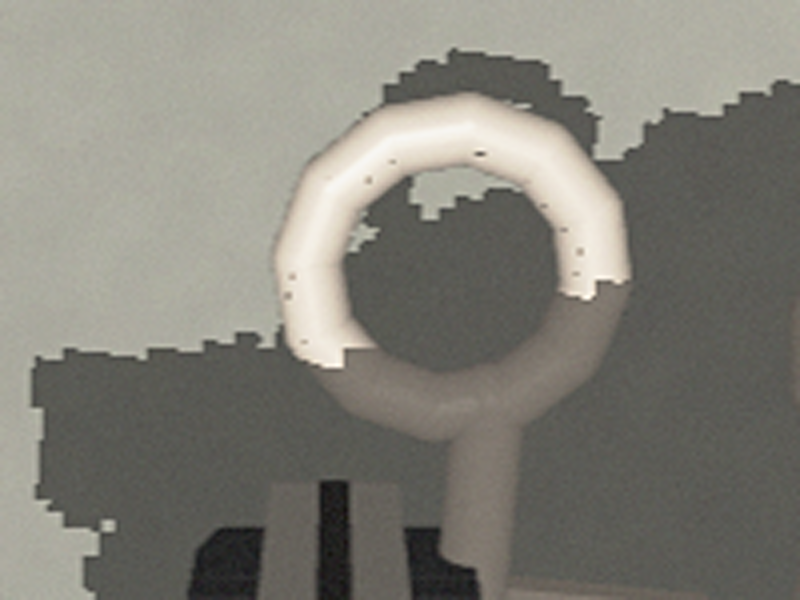

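```bash

python3 -m crank '[{"rx":0,"ry":0,"rz":0,"x":0,"y":-0.002,"z":0,"grip":1},{"rx":0,"ry":0,"rz":0,"x":0,"y":-0.004,"z":0,"grip":1},{"rx":0,"ry":0,"rz":0,"x":0,"y":-0.006,"z":0,"grip":1},{"rx":0,"ry":0,"rz":0,"x":0,"y":-0.009,"z":0,"grip":1},{"rx":0,"ry":0,"rz":0,"x":0,"y":-0.012,"z":0,"grip":1},{"rx":0,"ry":0,"rz":0,"x":0,"y":-0.016,"z":0,"grip":1},{"rx":0,"ry":0,"rz":0,"x":0,"y":-0.02,"z":0,"grip":1},{"rx":0,"ry":0,"rz":0,"x":0,"y":-0.02,"z":0,"grip":1},{"rx":0,"ry":0,"rz":0,"x":0,"y":-0.02,"z":0,"grip":1},{"rx":0,"ry":0,"rz":0,"x":0,"y":-0.02,"z":0,"grip":1}]'; 
python3 - <<'E'
from h import *
tq(); import pickle; pickle.dump((cam('wrist'),status.read_state()),open('w15.pkl','wb'))
im=eyes.snapshot('wrist'); cv2.imwrite('pics/w15f.png',im[:,:,::-1])
crop(im,200,120,400,270,4,'pics/w15.png')
E
```

```text
t: 17.72
ee_pos: [0.4613, 0.2127, 0.0539]
orientation: [3.141, -0.0, 1.706]
ft_force: [0.3, 0.5, -0.6]
gripper_width: 0.0001
[ 0.324   0.4535 -0.5569] mark N -0.35260038152449413
[ 0.324   0.4535 -0.5569] mark N -0.37745230119907697
```

View pics/w15.png

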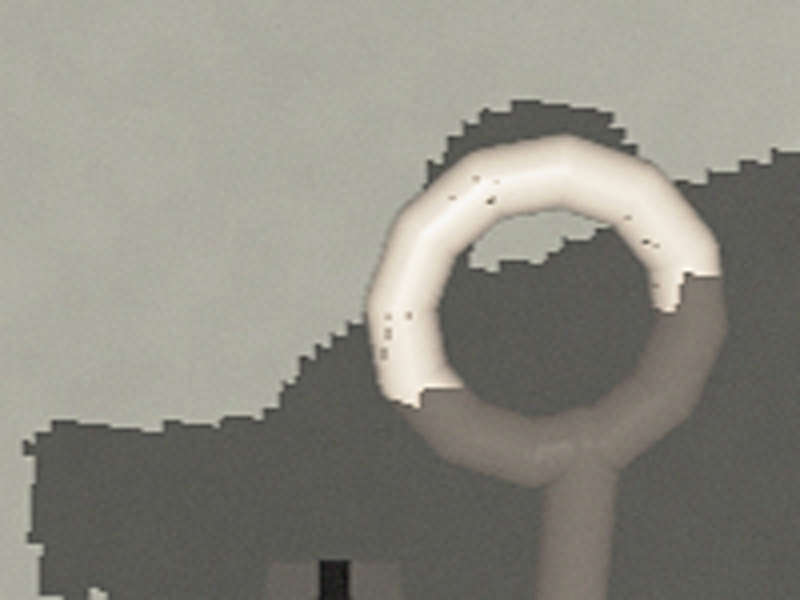

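```bash

python3 - <<'E'
from h import *
import pickle; c,st=pickle.load(open('w15.pkl','rb'))
print(ringth(c,(200+547/4-.4,120+313/4-.4)))
c,st=pickle.load(open('w7.pkl','rb')); print(ringth(c,(224,75)))
E
```

```text
(array([0.4748, 0.2539]), np.float64(0.1385023730952924), np.float64(0.24087120222884884))
(array([0.4431, 0.2436]), np.float64(0.13877172399355722), np.float64(-4.508971627936731e-05))
```

```bash

python3 -m crank '[{"rx":0,"ry":0,"rz":0.001,"x":0,"y":0.008,"z":0,"grip":1},{"rx":0,"ry":0,"rz":0.002,"x":0,"y":0.012,"z":0,"grip":1},{"rx":0,"ry":0,"rz":0.003,"x":0,"y":0.015,"z":0,"grip":1},{"rx":0,"ry":0,"rz":0.004,"x":0,"y":0.017,"z":0,"grip":1},{"rx":0,"ry":0,"rz":0.005,"x":0,"y":0.019,"z":0,"grip":1},{"rx":0,"ry":0,"rz":0.005,"x":0,"y":0.021,"z":0,"grip":1},{"rx":0,"ry":0,"rz":0.005,"x":0,"y":0.0225,"z":0,"grip":1},{"rx":0,"ry":0,"rz":0.005,"x":0,"y":0.0235,"z":0,"grip":1},{"rx":0,"ry":0,"rz":0.005,"x":0,"y":0.0235,"z":0,"grip":1},{"rx":0,"ry":0,"rz":0.005,"x":0,"y":0.0235,"z":0,"grip":1}]'; 
python3 - <<'E'
from h import *
tq(); import pickle; pickle.dump((cam('wrist'),status.read_state()),open('w16.pkl','wb'))
st=status.read_state(); p=st['ee_pos'][:2]-PV; print(.151+np.radians(114.8)-np.arctan2(p[1],p[0]))
im=eyes.snapshot('wrist'); 
crop(im,200,120,400,270,4,'pics/w16.png')
E
```

```text
t: 18.6
ee_pos: [0.4741, 0.215, 0.0519]
orientation: [-3.13, 0.002, 1.693]
ft_force: [-20.5, -3.1, 9.0]
gripper_width: 0.0001
[-20.4553  -3.0752   9.0422] mark N 16.74676270193383
[-20.4553  -3.0752   9.0422] mark N 18.091635652577114
0.2991852839968163
```

View pics/w16.png

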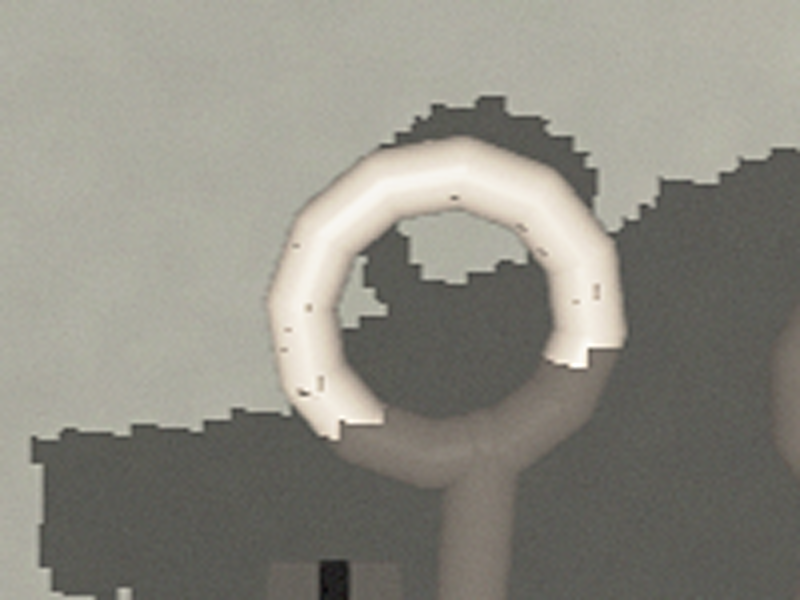

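```bash

python3 - <<'E'
from h import *
import pickle; c,st=pickle.load(open('w16.pkl','rb'))
print(ringth(c,(200+447/4-.4,120+313/4-.4)))
E
python3 -m crank '[{"rx":0,"ry":0,"rz":0,"x":0,"y":0,"z":-0.001,"grip":1},{"rx":0,"ry":0,"rz":0,"x":0,"y":0,"z":-0.002,"grip":1},{"rx":0,"ry":0,"rz":0,"x":0,"y":0,"z":-0.003,"grip":1},{"rx":0,"ry":0,"rz":0,"x":0,"y":0,"z":-0.003,"grip":1},{"rx":0,"ry":0,"rz":0,"x":0,"y":0,"z":-0.003,"grip":1},{"rx":0,"ry":0,"rz":0,"x":0,"y":0,"z":-0.003,"grip":1},{"rx":0,"ry":0,"rz":0,"x":0,"y":0,"z":-0.003,"grip":1},{"rx":0,"ry":0,"rz":0,"x":0,"y":0,"z":-0.003,"grip":1},{"rx":0,"ry":0,"rz":0,"x":0,"y":0,"z":-0.003,"grip":1},{"rx":0,"ry":0,"rz":0,"x":0,"y":0,"z":-0.003,"grip":1}]'; 
python3 - <<'E'
from h import *
tq(); import pickle; pickle.dump((cam('wrist'),status.read_state()),open('w17.pkl','wb'))
st=status.read_state(); p=st['ee_pos'][:2]-PV; print(.151+np.radians(114.8)-np.arctan2(p[1],p[0]))
im=eyes.snapshot('wrist'); 
crop(im,200,120,400,270,4,'pics/w17.png')
E
```

```text
(array([0.4787, 0.2554]), np.float64(0.13926736685071273), np.float64(0.2708784410330318))
t: 19.48
ee_pos: [0.4736, 0.2148, 0.0537]
orientation: [-3.129, 0.002, 1.693]
ft_force: [-19.7, -1.7, 3.9]
gripper_width: -0.0002
[-19.6577  -1.7294   3.8712] mark N 15.929740542028407
[-19.6577  -1.7294   3.8712] mark N 17.212480488823967
0.29379458525811764
```

View pics/w17.png

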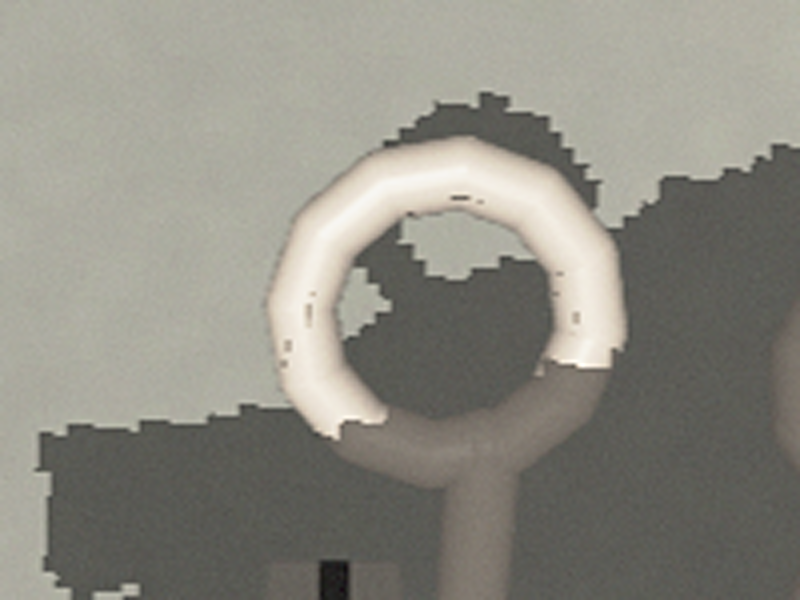

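```bash

python3 -m crank '[{"rx":0,"ry":0,"rz":0.001,"x":0,"y":0.001,"z":0,"grip":1},{"rx":0,"ry":0,"rz":0.002,"x":0,"y":0.002,"z":-0.0005,"grip":1},{"rx":0,"ry":0,"rz":0.003,"x":0,"y":0.003,"z":-0.001,"grip":1},{"rx":0,"ry":0,"rz":0.004,"x":0,"y":0.004,"z":-0.0015,"grip":1},{"rx":0,"ry":0,"rz":0.005,"x":0,"y":0.005,"z":-0.002,"grip":1},{"rx":0,"ry":0,"rz":0.005,"x":0,"y":0.0055,"z":-0.002,"grip":1},{"rx":0,"ry":0,"rz":0.005,"x":0,"y":0.0055,"z":-0.002,"grip":1},{"rx":0,"ry":0,"rz":0.005,"x":0,"y":0.0055,"z":-0.002,"grip":1},{"rx":0,"ry":0,"rz":0.005,"x":0,"y":0.0055,"z":-0.002,"grip":1},{"rx":0,"ry":0,"rz":0.005,"x":0,"y":0.0055,"z":-0.002,"grip":1}]'; 
python3 - <<'E'
from h import *
tq(); import pickle; pickle.dump((cam('wrist'),status.read_state()),open('w18.pkl','wb'))
im=eyes.snapshot('wrist'); 
crop(im,200,120,400,270,4,'pics/w18.png')
E
```

```text
t: 20.37
ee_pos: [0.476, 0.2153, 0.0541]
orientation: [-3.126, 0.003, 1.678]
ft_force: [-22.7, -1.5, 0.7]
gripper_width: 0.0002
[-22.7301  -1.5129   0.707 ] mark N 18.383662714174672
[-22.7301  -1.5129   0.707 ] mark N 19.86409124583487
```

View pics/w18.png

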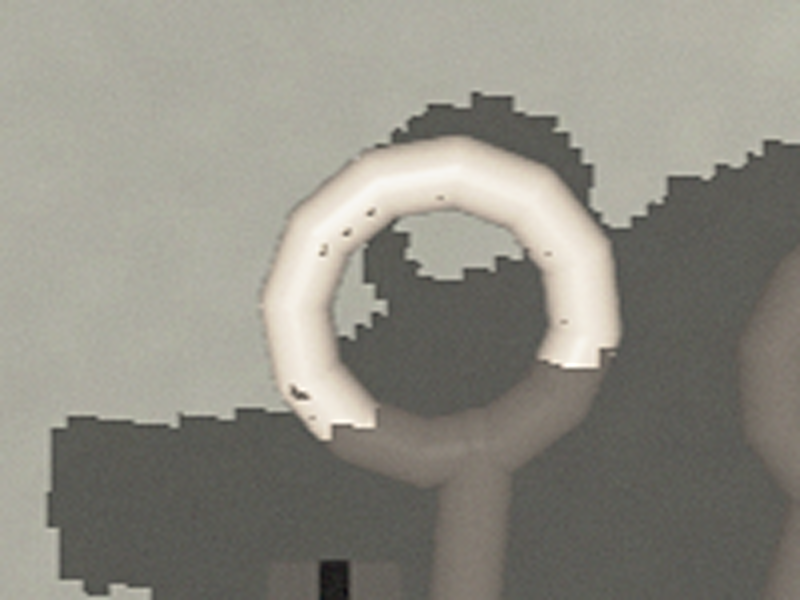

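```bash

python3 - <<'E'
from h import *
import pickle; c,st=pickle.load(open('w18.pkl','rb'))
print(ringth(c,(200+442/4-.4,120+312/4-.4)))
c,st=pickle.load(open('w17.pkl','rb'))
print(ringth(c,(200+447/4-.4,120+313/4-.4)))
E
```

```text
(array([0.481 , 0.2552]), np.float64(0.1386319348188594), np.float64(0.28708880403400894))
(array([0.4784, 0.2548]), np.float64(0.13871638821342594), np.float64(0.26785536732833126))
```

```bash

python3 -m crank '[{"rx":0,"ry":0,"rz":0.001,"x":0,"y":0.001,"z":0,"grip":1},{"rx":0,"ry":0,"rz":0.002,"x":0,"y":0.002,"z":0,"grip":1},{"rx":0,"ry":0,"rz":0.003,"x":0,"y":0.003,"z":0,"grip":1},{"rx":0,"ry":0,"rz":0.003,"x":0,"y":0.004,"z":0,"grip":1},{"rx":0,"ry":0,"rz":0.003,"x":0,"y":0.004,"z":0,"grip":1},{"rx":0,"ry":0,"rz":0.003,"x":0,"y":0.004,"z":0,"grip":1},{"rx":0,"ry":0,"rz":0.003,"x":0,"y":0.004,"z":0,"grip":1},{"rx":0,"ry":0,"rz":0.003,"x":0,"y":0.004,"z":0,"grip":1},{"rx":0,"ry":0,"rz":0.003,"x":0,"y":0.004,"z":0,"grip":1},{"rx":0,"ry":0,"rz":0.003,"x":0,"y":0.004,"z":0,"grip":1}]'; 
python3 - <<'E'
from h import *
tq(); import pickle; pickle.dump((cam('wrist'),status.read_state()),open('w19.pkl','wb'))
im=eyes.snapshot('wrist'); 
crop(im,200,120,400,270,4,'pics/w19.png')
E
```

```text
t: 21.25
ee_pos: [0.4782, 0.2158, 0.054]
orientation: [-3.124, 0.003, 1.669]
ft_force: [-26.7, -2.0, 2.9]
gripper_width: -0.0002
[-26.6645  -2.0023   2.9354] mark N 21.625406204615263
[-26.6645  -2.0023   2.9354] mark N 23.364094377915986
```

View pics/w19.png

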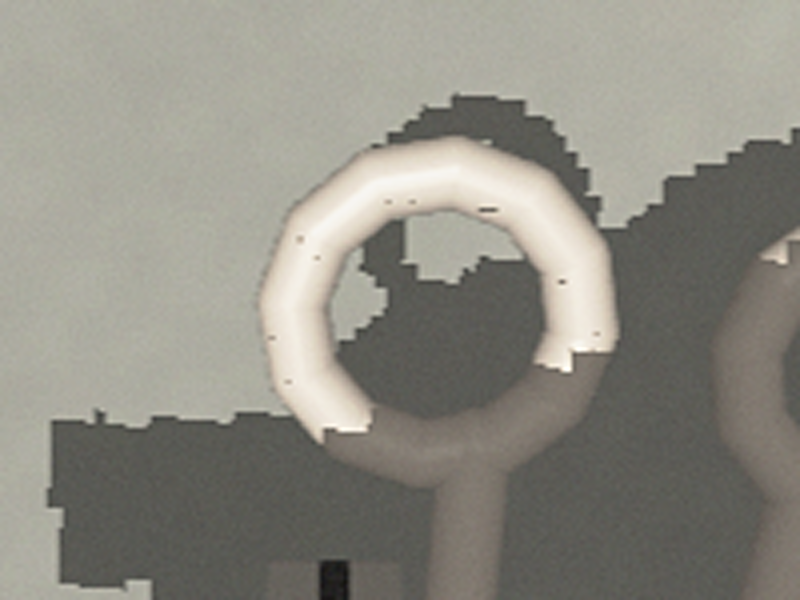

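```bash

python3 - <<'E'
from h import *
import pickle; c,st=pickle.load(open('w19.pkl','rb'))
print(ringth(c,(200+439/4-.4,120+312/4-.4)))
E
```

```text
(array([0.4833, 0.2556]), np.float64(0.13872623539548792), np.float64(0.30334956130738044))
```

```bash

python3 -m crank '[{"rx":0,"ry":0,"rz":0,"x":0,"y":-0.002,"z":0,"grip":1},{"rx":0,"ry":0,"rz":0,"x":0,"y":-0.004,"z":0,"grip":1},{"rx":0,"ry":0,"rz":0,"x":0,"y":-0.006,"z":0,"grip":1},{"rx":0,"ry":0,"rz":0,"x":0,"y":-0.009,"z":0,"grip":1},{"rx":0,"ry":0,"rz":0,"x":0,"y":-0.012,"z":0,"grip":1},{"rx":0,"ry":0,"rz":0,"x":0,"y":-0.016,"z":0,"grip":1},{"rx":0,"ry":0,"rz":0,"x":0,"y":-0.021,"z":0,"grip":1},{"rx":0,"ry":0,"rz":0,"x":0,"y":-0.025,"z":0,"grip":1},{"rx":0,"ry":0,"rz":0,"x":0,"y":-0.025,"z":0,"grip":1},{"rx":0,"ry":0,"rz":0,"x":0,"y":-0.025,"z":0,"grip":1}]'; 
python3 - <<'E'
from h import *
import pickle; pickle.dump((cam('wrist'),status.read_state()),open('w20.pkl','wb'))
im=eyes.snapshot('wrist'); cv2.imwrite('pics/w20f.png',im[:,:,::-1])
crop(im,200,120,400,270,4,'pics/w20.png')
E
```

```text
t: 22.13
ee_pos: [0.4681, 0.2145, 0.0582]
orientation: [3.14, -0.0, 1.665]
ft_force: [-0.2, -0.6, 0.1]
gripper_width: -0.0001
```

View pics/w20.png

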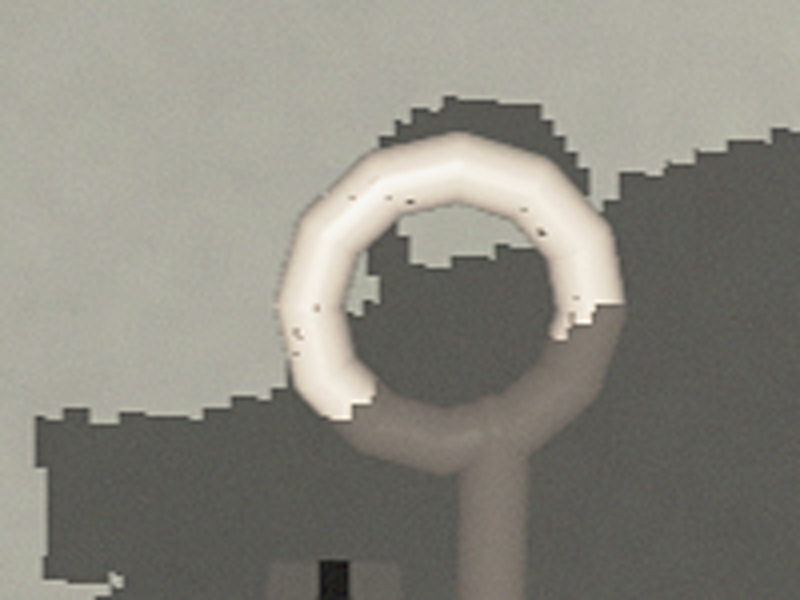

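```bash

python3 - <<'E'
from h import *
import pickle; c,st=pickle.load(open('w20.pkl','rb'))
print(ringth(c,(200+452/4-.4,120+303/4-.4)), st['ft_force'])
E
```

```text
(array([0.4747, 0.2542]), np.float64(0.13874117928693594), np.float64(0.24104215733514334)) [-0.1941 -0.6171  0.134 ]
```

```bash

python3 -m crank '[{"rx":0,"ry":0,"rz":0.001,"x":0,"y":0.01,"z":-0.001,"grip":1},{"rx":0,"ry":0,"rz":0.002,"x":0,"y":0.014,"z":-0.002,"grip":1},{"rx":0,"ry":0,"rz":0.003,"x":0,"y":0.018,"z":-0.002,"grip":1},{"rx":0,"ry":0,"rz":0.003,"x":0,"y":0.021,"z":-0.002,"grip":1},{"rx":0,"ry":0,"rz":0.003,"x":0,"y":0.023,"z":-0.002,"grip":1},{"rx":0,"ry":0,"rz":0.003,"x":0,"y":0.0245,"z":-0.002,"grip":1},{"rx":0,"ry":0,"rz":0.003,"x":0,"y":0.026,"z":-0.002,"grip":1},{"rx":0,"ry":0,"rz":0.003,"x":0,"y":0.027,"z":-0.002,"grip":1},{"rx":0,"ry":0,"rz":0.003,"x":0,"y":0.027,"z":-0.002,"grip":1},{"rx":0,"ry":0,"rz":0.003,"x":0,"y":0.027,"z":-0.002,"grip":1}]'; 
python3 - <<'E'
from h import *
tq(); import pickle; pickle.dump((cam('wrist'),status.read_state()),open('w21.pkl','wb'))
im=eyes.snapshot('wrist'); 
crop(im,200,120,400,270,4,'pics/w21.png')
E
```

```text
t: 23.02
ee_pos: [0.4787, 0.2164, 0.0566]
orientation: [-3.122, 0.004, 1.66]
ft_force: [-36.1, -3.5, 15.9]
gripper_width: -0.0002
[-36.0906  -3.5365  15.8653] mark N 29.452319523667715
[-36.0906  -3.5365  15.8653] mark N 31.810839755936325
```

View pics/w21.png

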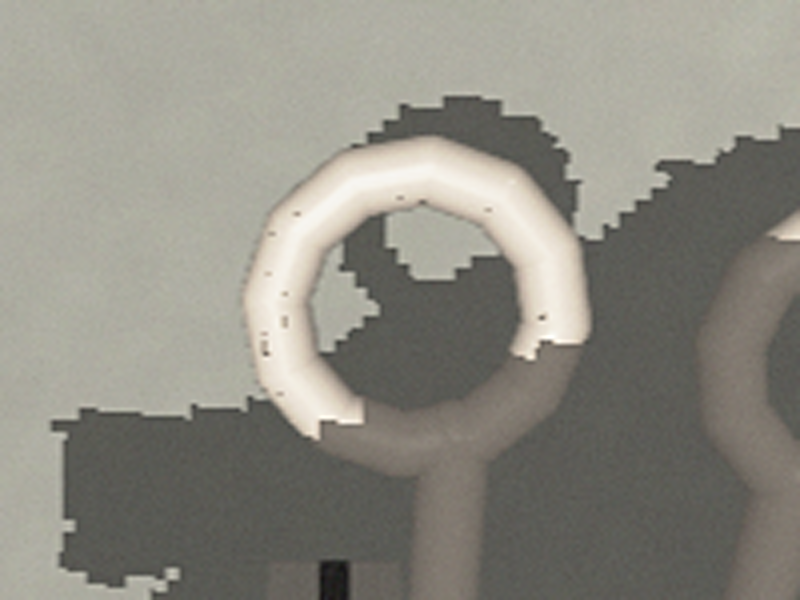

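```bash

python3 -m crank '[{"rx":0,"ry":0,"rz":0,"x":0,"y":-0.003,"z":0,"grip":1},{"rx":0,"ry":0,"rz":0,"x":0,"y":-0.006,"z":0,"grip":1},{"rx":0,"ry":0,"rz":0,"x":0,"y":-0.009,"z":0,"grip":1},{"rx":0,"ry":0,"rz":0,"x":0,"y":-0.012,"z":0,"grip":1},{"rx":0,"ry":0,"rz":0,"x":0,"y":-0.016,"z":0,"grip":1},{"rx":0,"ry":0,"rz":0,"x":0,"y":-0.021,"z":0,"grip":1},{"rx":0,"ry":0,"rz":0,"x":0,"y":-0.027,"z":0,"grip":1},{"rx":0,"ry":0,"rz":0,"x":0,"y":-0.033,"z":0,"grip":1},{"rx":0,"ry":0,"rz":0,"x":0,"y":-0.033,"z":0,"grip":1},{"rx":0,"ry":0,"rz":0,"x":0,"y":-0.033,"z":0,"grip":1}]'; 
python3 - <<'E'
from h import *
import pickle; c,st=pickle.load(open('w21.pkl','rb'))
print(ringth(c,(200+418/4-.4,120+307/4-.4)), st['ft_force'])
pickle.dump((cam('wrist'),status.read_state()),open('w22.pkl','wb'))
im=eyes.snapshot('wrist'); cv2.imwrite('pics/w22f.png',im[:,:,::-1])
crop(im,200,120,400,270,4,'pics/w22.png')
s=eyes.snapshot('scene'); crop(s,225,130,325,220,8,'pics/s22.png')
E
```

```text
t: 23.9
ee_pos: [0.463, 0.2142, 0.0596]
orientation: [3.141, -0.0, 1.656]
ft_force: [-0.0, -0.0, 1.1]
gripper_width: -0.0001
(array([0.4823, 0.2558]), np.float64(0.13908073971927487), np.float64(0.2969573146628799)) [-36.0906  -3.5365  15.8653]
```

View pics/w22.png

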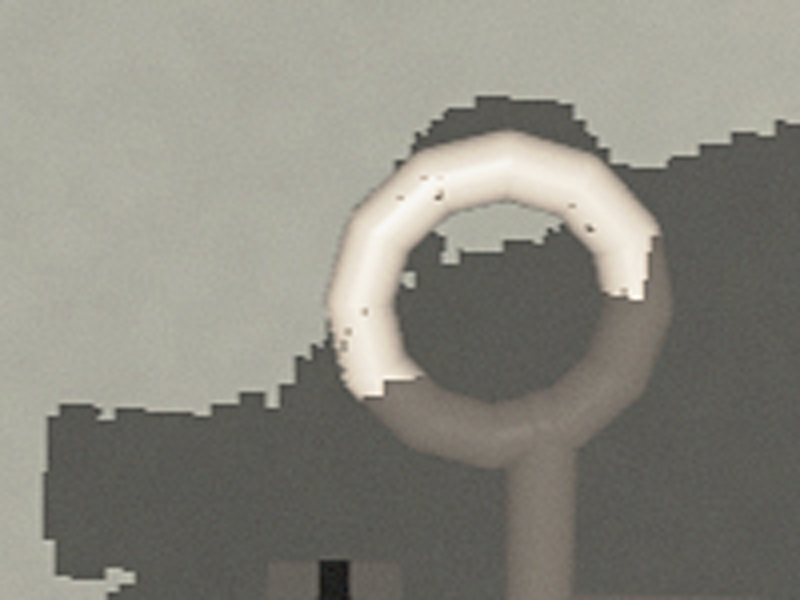

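View pics/s22.png

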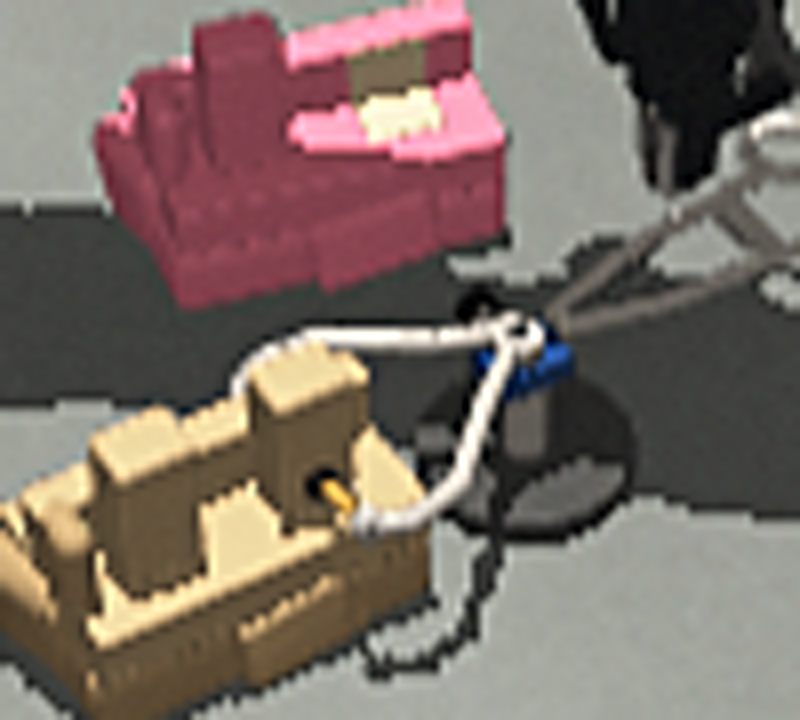

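```bash

python3 - <<'E'
from h import *
import pickle; c,st=pickle.load(open('w22.pkl','rb'))
for x in (498,502): print(ringth(c,(200+x/4-.4,120+301/4-.4)))
E
```

```text
(array([0.4746, 0.254 ]), np.float64(0.13860288174459995), np.float64(0.2394611817800898))
(array([0.4749, 0.254 ]), np.float64(0.1385580889228915), np.float64(0.24223207506701216))
```

```bash

python3 -m crank '[{"rx":0,"ry":0,"rz":0,"x":0,"y":-0.004,"z":0.008,"grip":1},{"rx":0,"ry":0,"rz":0,"x":0,"y":-0.004,"z":0.016,"grip":1},{"rx":0,"ry":0,"rz":0,"x":0,"y":-0.004,"z":0.022,"grip":1},{"rx":0,"ry":0,"rz":0,"x":0,"y":0.004,"z":0.022,"grip":1},{"rx":0,"ry":0,"rz":0,"x":0,"y":0.008,"z":0.022,"grip":1},{"rx":0,"ry":0,"rz":0,"x":0,"y":0.012,"z":0.022,"grip":1},{"rx":0,"ry":0,"rz":0,"x":0,"y":0.015,"z":0.022,"grip":1},{"rx":0,"ry":0,"rz":0,"x":0,"y":0.018,"z":0.022,"grip":1},{"rx":0,"ry":0,"rz":0,"x":0,"y":0.018,"z":0.022,"grip":1},{"rx":0,"ry":0,"rz":0,"x":0,"y":0.018,"z":0.022,"grip":1}]'; python3 - <<'E'
from h import *
tq()
im=eyes.snapshot('wrist'); crop(im,200,120,400,270,4,'pics/w23.png')
E
```

```text
t: 24.83
ee_pos: [0.4718, 0.215, 0.0401]
orientation: [-3.132, 0.002, 1.658]
ft_force: [-17.5, -3.2, 7.0]
gripper_width: 0.0001
[-17.5261  -3.1578   6.9555] mark N 14.391591482953103
[-17.5261  -3.1578   6.9555] mark N 15.545050932465033
```

View pics/w23.png

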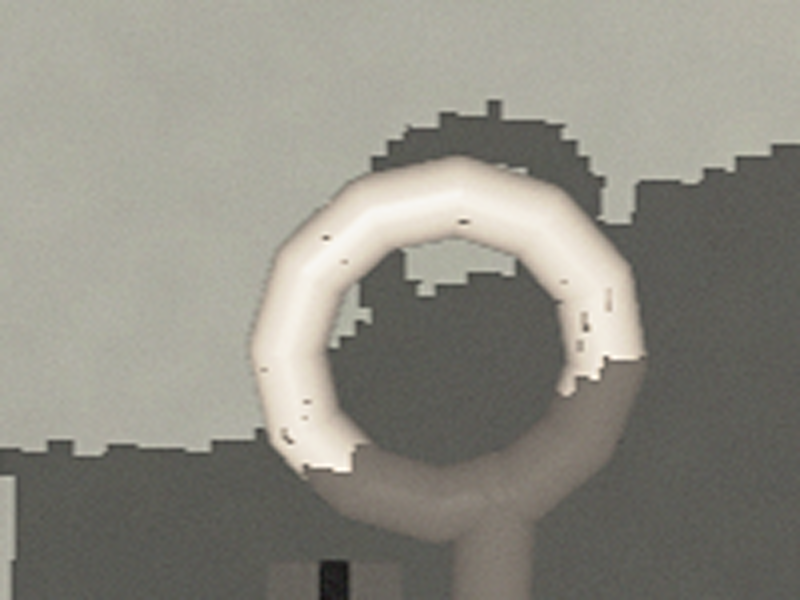

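```bash

python3 -m crank '[{"rx":0,"ry":0,"rz":0,"x":0,"y":0,"z":-0.002,"grip":1},{"rx":0,"ry":0,"rz":0,"x":0,"y":0,"z":-0.004,"grip":1},{"rx":0,"ry":0,"rz":0,"x":0,"y":0,"z":-0.005,"grip":1},{"rx":0,"ry":0,"rz":0.001,"x":0,"y":0.001,"z":-0.005,"grip":1},{"rx":0,"ry":0,"rz":0.002,"x":0,"y":0.002,"z":-0.0055,"grip":1},{"rx":0,"ry":0,"rz":0.003,"x":0,"y":0.003,"z":-0.006,"grip":1},{"rx":0,"ry":0,"rz":0.003,"x":0,"y":0.004,"z":-0.0065,"grip":1},{"rx":0,"ry":0,"rz":0.003,"x":0,"y":0.005,"z":-0.007,"grip":1},{"rx":0,"ry":0,"rz":0.003,"x":0,"y":0.005,"z":-0.007,"grip":1},{"rx":0,"ry":0,"rz":0.003,"x":0,"y":0.005,"z":-0.007,"grip":1}]'; python3 - <<'E'
from h import *
tq()
import pickle; pickle.dump((cam('wrist'),status.read_state()),open('w24.pkl','wb'))
im=eyes.snapshot('wrist'); crop(im,200,120,400,270,4,'pics/w24.png')
E
```

```text
t: 25.72
ee_pos: [0.4724, 0.2149, 0.0429]
orientation: [-3.125, 0.003, 1.65]
ft_force: [-19.6, 0.4, -11.2]
gripper_width: -0.0002
[-19.574    0.3667 -11.248 ] mark N 15.516991875652975
[-19.574    0.3667 -11.248 ] mark N 16.784249832353208
```

View pics/w24.png

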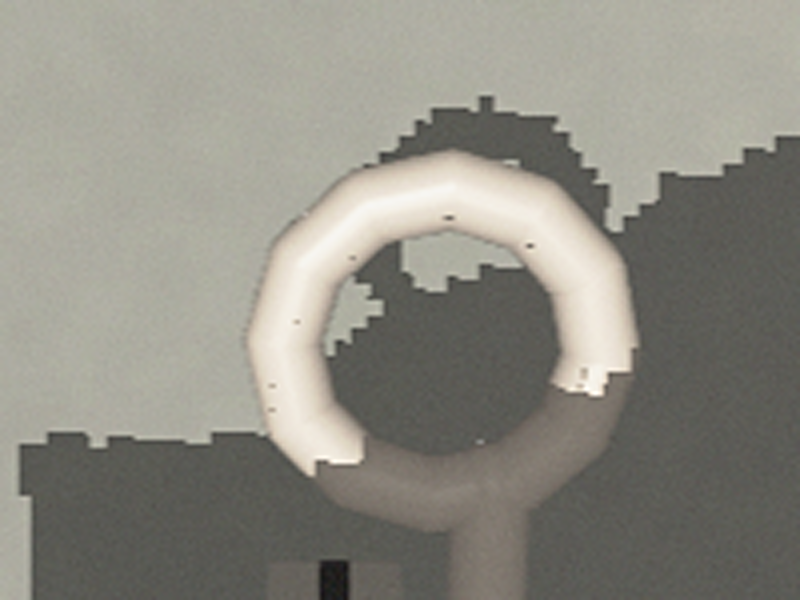

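```bash

python3 - <<'E'
from h import *
import pickle; c,st=pickle.load(open('w24.pkl','rb'))
print(ringth(c,(200+442/4-.4,120+341/4-.4)))
E
python3 -m crank '[{"rx":0,"ry":0,"rz":0.001,"x":0,"y":0.001,"z":0.0005,"grip":1},{"rx":0,"ry":0,"rz":0.002,"x":0,"y":0.002,"z":0.001,"grip":1},{"rx":0,"ry":0,"rz":0.003,"x":0,"y":0.003,"z":0.001,"grip":1},{"rx":0,"ry":0,"rz":0.003,"x":0,"y":0.004,"z":0.001,"grip":1},{"rx":0,"ry":0,"rz":0.003,"x":0,"y":0.005,"z":0.001,"grip":1},{"rx":0,"ry":0,"rz":0.003,"x":0,"y":0.0055,"z":0.001,"grip":1},{"rx":0,"ry":0,"rz":0.003,"x":0,"y":0.006,"z":0.001,"grip":1},{"rx":0,"ry":0,"rz":0.003,"x":0,"y":0.006,"z":0.001,"grip":1},{"rx":0,"ry":0,"rz":0.003,"x":0,"y":0.006,"z":0.001,"grip":1},{"rx":0,"ry":0,"rz":0.003,"x":0,"y":0.006,"z":0.001,"grip":1}]'; python3 - <<'E'
from h import *
tq()
import pickle; pickle.dump((cam('wrist'),status.read_state()),open('w25.pkl','wb'))
im=eyes.snapshot('wrist'); crop(im,200,120,400,270,4,'pics/w25.png')
E
```

```text
(array([0.4779, 0.2547]), np.float64(0.13870620144990506), np.float64(0.2645093388068951))
t: 26.6
ee_pos: [0.4763, 0.2157, 0.0424]
orientation: [-3.124, 0.004, 1.641]
ft_force: [-25.1, -0.5, -3.5]
gripper_width: -0.0001
[-25.0812  -0.5183  -3.4954] mark N 20.13267261674747
[-25.0812  -0.5183  -3.4954] mark N 21.76231146665385
```

View pics/w25.png

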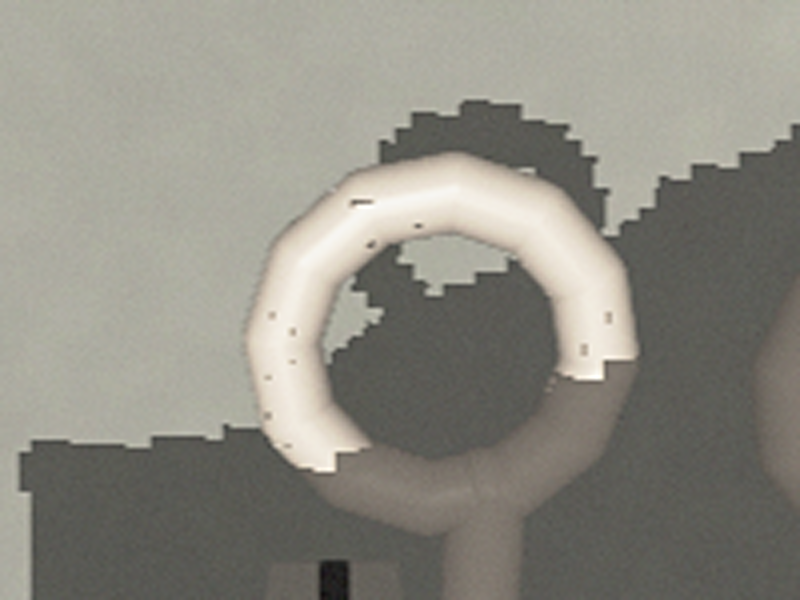

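```bash

python3 - <<'E'
from h import *
import pickle; c,st=pickle.load(open('w25.pkl','rb'))
print(ringth(c,(200+441/4-.4,120+343/4-.4)))
E
```

```text
(array([0.4821, 0.2555]), np.float64(0.13877045622977396), np.float64(0.29521065236318655))
```

```bash

python3 -m crank '[{"rx":0,"ry":0,"rz":0.001,"x":0,"y":0.001,"z":0,"grip":1},{"rx":0,"ry":0,"rz":0.002,"x":0,"y":0.002,"z":0,"grip":1},{"rx":0,"ry":0,"rz":0.003,"x":0,"y":0.003,"z":-0.0005,"grip":1},{"rx":0,"ry":0,"rz":0.003,"x":0,"y":0.0035,"z":-0.001,"grip":1},{"rx":0,"ry":0,"rz":0.003,"x":0,"y":0.0035,"z":-0.001,"grip":1},{"rx":0,"ry":0,"rz":0.003,"x":0,"y":0.0035,"z":-0.001,"grip":1},{"rx":0,"ry":0,"rz":0.003,"x":0,"y":0.0035,"z":-0.001,"grip":1},{"rx":0,"ry":0,"rz":0.003,"x":0,"y":0.0035,"z":-0.001,"grip":1},{"rx":0,"ry":0,"rz":0.003,"x":0,"y":0.0035,"z":-0.001,"grip":1},{"rx":0,"ry":0,"rz":0.003,"x":0,"y":0.0035,"z":-0.001,"grip":1}]'; python3 - <<'E'
from h import *
tq()
E
```

```text
t: 27.48
ee_pos: [0.4775, 0.216, 0.0425]
orientation: [-3.121, 0.004, 1.632]
ft_force: [-28.2, 0.4, -6.0]
gripper_width: -0.0001
[-28.2471   0.4264  -5.9787] mark N 22.618289843782495
[-28.2471   0.4264  -5.9787] mark N 24.450305005705346
```

```bash

python3 -m crank '[{"rx":0,"ry":0,"rz":0,"x":0,"y":-0.002,"z":0,"grip":1},{"rx":0,"ry":0,"rz":0,"x":0,"y":-0.004,"z":0,"grip":1},{"rx":0,"ry":0,"rz":0,"x":0,"y":-0.006,"z":0,"grip":1},{"rx":0,"ry":0,"rz":0,"x":0,"y":-0.009,"z":0,"grip":1},{"rx":0,"ry":0,"rz":0,"x":0,"y":-0.013,"z":0,"grip":1},{"rx":0,"ry":0,"rz":0,"x":0,"y":-0.018,"z":0,"grip":1},{"rx":0,"ry":0,"rz":0,"x":0,"y":-0.025,"z":0,"grip":1},{"rx":0,"ry":0,"rz":0,"x":0,"y":-0.033,"z":0,"grip":1},{"rx":0,"ry":0,"rz":0,"x":0,"y":-0.033,"z":0,"grip":1},{"rx":0,"ry":0,"rz":0,"x":0,"y":-0.033,"z":0,"grip":1}]'; 
python3 - <<'E'
from h import *
import pickle
pickle.dump((cam('wrist'),status.read_state()),open('w26.pkl','wb'))
im=eyes.snapshot('wrist')
crop(im,200,120,400,270,4,'pics/w26.png')
E
```

```text
t: 28.32
ee_pos: [0.4628, 0.215, 0.048]
orientation: [3.14, -0.0, 1.628]
ft_force: [0.1, -0.2, 0.3]
gripper_width: 0.0003
```

View pics/w26.png

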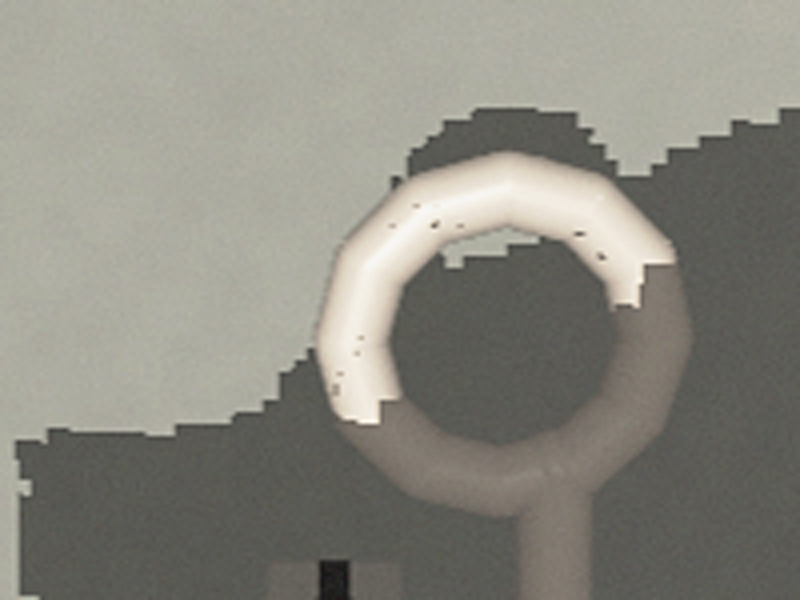

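```bash

python3 - <<'E'
from h import *
import pickle; c,st=pickle.load(open('w26.pkl','rb'))
print(ringth(c,(200+503/4-.4,120+334/4-.4)))
E
```

```text
(array([0.4746, 0.2541]), np.float64(0.138736279093871), np.float64(0.24032743501408205))
```

```bash

python3 - <<'E'
from h import *
import pickle
c,st=pickle.load(open('w26.pkl','rb'))
R=Ro.from_euler('xyz',st['orientation']).as_matrix(); K,Rc,t=c
A=Rc@R; b=R.T@(-Rc.T@t-st['ee_pos'])
def th(pos,rpy,uv):
    Rn=Ro.from_euler('xyz',rpy).as_matrix(); Rc2=A@Rn.T; C=np.array(pos)+Rn@b
    return ringth((K,Rc2,-Rc2@C),uv)[2]
D=[('w10',(.4586,.2131,.0532),(-3.139,-.001,1.836),(490,270),(-7.4,1.3)),
('w11',(.4622,.2144,.0532),(-3.139,-.002,1.805),(487,268),(-8.95,2.2)),
('w12',(.4659,.2154,.0533),(-3.139,-.002,1.775),(478,267),(-10.2,4.5)),
('w13',(.4678,.2164,.0527),(-3.135,-.002,1.744),(463,266),(-15.8,4.2)),
('w14',(.4718,.2176,.0526),(-3.134,-.002,1.71),(452,266),(-18.8,5.8))]
for n,p,r,u,F in D:
    T=th(p,r,(200+u[0]/4-.4,140+u[1]/4-.4)); y=r[2]
    rr=np.array(p[:2])+.0145*np.array([np.sin(y),-np.cos(y)])+.004*np.array([np.cos(y),np.sin(y)])-PV
    print(n,T,(-rr[1]*F[0]+rr[0]*F[1])/.123)
E
```

```text
w10 0.1491495101054532 5.844204480006532
w11 0.1825780006069584 7.044522246913688
w12 0.21193598717703632 7.783566379380918
w13 0.22476855621580816 12.724152373095672
w14 0.2561347629474131 15.31385724324552
```

```bash

python3 -m crank '[{"rx":0,"ry":0,"rz":0,"x":0,"y":0.01,"z":0.002,"grip":1},{"rx":0,"ry":0,"rz":0,"x":0,"y":0.016,"z":0.002,"grip":1},{"rx":0,"ry":0,"rz":0.001,"x":0,"y":0.02,"z":0.001,"grip":1},{"rx":0,"ry":0,"rz":0.002,"x":0,"y":0.023,"z":0,"grip":1},{"rx":0,"ry":0,"rz":0.002,"x":0,"y":0.026,"z":0,"grip":1},{"rx":0,"ry":0,"rz":0.002,"x":0,"y":0.028,"z":0,"grip":1},{"rx":0,"ry":0,"rz":0.002,"x":0,"y":0.03,"z":0,"grip":1},{"rx":0,"ry":0,"rz":0.002,"x":0,"y":0.0325,"z":0,"grip":1},{"rx":0,"ry":0,"rz":0.002,"x":0,"y":0.0325,"z":0,"grip":1},{"rx":0,"ry":0,"rz":0.002,"x":0,"y":0.0325,"z":0,"grip":1}]'; python3 - <<'E'
from h import *
tq()
import pickle; pickle.dump((cam('wrist'),status.read_state()),open('w27.pkl','wb'))
im=eyes.snapshot('wrist'); crop(im,200,120,400,270,4,'pics/w27.png')
E
```

```text
t: 29.2
ee_pos: [0.4779, 0.2171, 0.0445]
orientation: [-3.123, 0.004, 1.627]
ft_force: [-36.9, -1.7, 16.4]
gripper_width: 0.0002
[-36.8825  -1.6625  16.382 ] mark N 30.01982964143086
[-36.8825  -1.6625  16.382 ] mark N 32.42098449388788
```

View pics/w27.png

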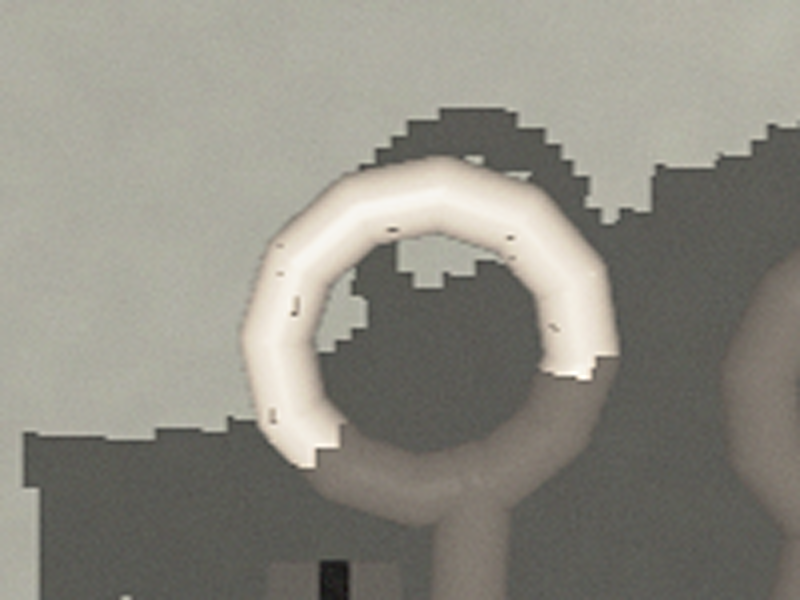

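```bash

python3 -m crank '[{"rx":0,"ry":0,"rz":0,"x":0,"y":-0.003,"z":-0.001,"grip":1},{"rx":0,"ry":0,"rz":0,"x":0,"y":-0.006,"z":-0.002,"grip":1},{"rx":0,"ry":0,"rz":0,"x":0,"y":-0.006,"z":-0.003,"grip":1},{"rx":0,"ry":0,"rz":0,"x":0,"y":-0.006,"z":-0.003,"grip":1},{"rx":0,"ry":0,"rz":0,"x":0,"y":-0.006,"z":-0.003,"grip":1},{"rx":0,"ry":0,"rz":0,"x":0,"y":-0.006,"z":-0.003,"grip":1},{"rx":0,"ry":0,"rz":0,"x":0,"y":-0.006,"z":-0.003,"grip":1},{"rx":0,"ry":0,"rz":0,"x":0,"y":-0.006,"z":-0.003,"grip":1},{"rx":0,"ry":0,"rz":0,"x":0,"y":-0.006,"z":-0.003,"grip":1},{"rx":0,"ry":0,"rz":0,"x":0,"y":-0.006,"z":-0.003,"grip":1}]'; python3 - <<'E'
from h import *
tq()
import pickle; c,st=pickle.load(open('w27.pkl','rb'))
print(ringth(c,(200+430/4-.4,120+340/4-.4)))
pickle.dump((cam('wrist'),status.read_state()),open('w28.pkl','wb'))
im=eyes.snapshot('wrist'); crop(im,200,120,400,270,4,'pics/w28.png')
E
```

```text
t: 30.08
ee_pos: [0.4757, 0.2166, 0.0466]
orientation: [-3.127, 0.002, 1.625]
ft_force: [-23.9, 1.0, 0.8]
gripper_width: 0.0001
[-23.9037   1.0157   0.7597] mark N 19.174850654281514
[-23.9037   1.0157   0.7597] mark N 20.723656026773565
(array([0.4835, 0.2564]), np.float64(0.13944173599768853), np.float64(0.305840045033674))
```

View pics/w28.png

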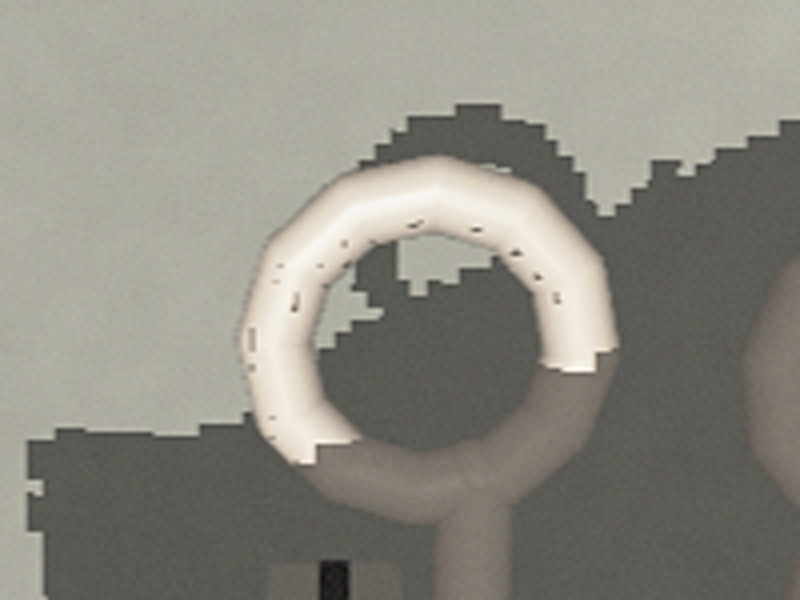

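```bash

python3 - <<'E'
from h import *
import pickle; c,st=pickle.load(open('w28.pkl','rb'))
print(ringth(c,(200+430/4-.4,120+339/4-.4)))
E
```

```text
(array([0.4814, 0.2554]), np.float64(0.13881405569479205), np.float64(0.28968686359296814))
```

```bash

python3 -m crank '[{"rx":0,"ry":0,"rz":0,"x":0,"y":0.0005,"z":-0.001,"grip":1},{"rx":0,"ry":0,"rz":0,"x":0,"y":0.001,"z":-0.0015,"grip":1},{"rx":0,"ry":0,"rz":0,"x":0,"y":0.0015,"z":-0.002,"grip":1},{"rx":0,"ry":0,"rz":0,"x":0,"y":0.002,"z":-0.002,"grip":1},{"rx":0,"ry":0,"rz":0,"x":0,"y":0.0025,"z":-0.002,"grip":1},{"rx":0,"ry":0,"rz":0,"x":0,"y":0.003,"z":-0.002,"grip":1},{"rx":0,"ry":0,"rz":0,"x":0,"y":0.0035,"z":-0.002,"grip":1},{"rx":0,"ry":0,"rz":0,"x":0,"y":0.0035,"z":-0.002,"grip":1},{"rx":0,"ry":0,"rz":0,"x":0,"y":0.0035,"z":-0.002,"grip":1},{"rx":0,"ry":0,"rz":0,"x":0,"y":0.0035,"z":-0.002,"grip":1}]'; python3 - <<'E'
from h import *
tq()
import pickle; 
pickle.dump((cam('wrist'),status.read_state()),open('w29.pkl','wb'))
im=eyes.snapshot('wrist'); crop(im,200,120,400,270,4,'pics/w29.png')
E
```

```text
t: 30.97
ee_pos: [0.4769, 0.2166, 0.047]
orientation: [-3.124, 0.003, 1.626]
ft_force: [-25.3, 3.0, -4.5]
gripper_width: 0.0002
[-25.2762   3.0472  -4.5189] mark N 20.120489090160955
[-25.2762   3.0472  -4.5189] mark N 21.75105040178455
```

View pics/w29.png

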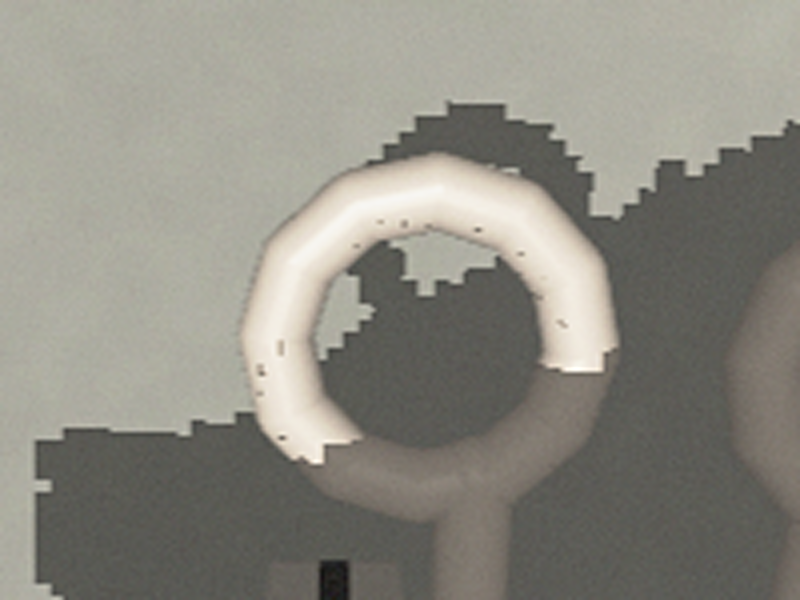

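```bash

python3 -m crank '[{"rx":0,"ry":0,"rz":0,"x":0,"y":0.0005,"z":0,"grip":1},{"rx":0,"ry":0,"rz":0,"x":0,"y":0.001,"z":0,"grip":1},{"rx":0,"ry":0,"rz":0,"x":0,"y":0.0015,"z":0,"grip":1},{"rx":0,"ry":0,"rz":0,"x":0,"y":0.002,"z":0,"grip":1},{"rx":0,"ry":0,"rz":0,"x":0,"y":0.0025,"z":0,"grip":1},{"rx":0,"ry":0,"rz":0,"x":0,"y":0.003,"z":0,"grip":1},{"rx":0,"ry":0,"rz":0,"x":0,"y":0.0035,"z":0,"grip":1},{"rx":0,"ry":0,"rz":0,"x":0,"y":0.0035,"z":0,"grip":1},{"rx":0,"ry":0,"rz":0,"x":0,"y":0.0035,"z":0,"grip":1},{"rx":0,"ry":0,"rz":0,"x":0,"y":0.0035,"z":0,"grip":1}]'; python3 - <<'E'
from h import *
tq()
import pickle; c,st=pickle.load(open('w29.pkl','rb'))
print(ringth(c,(200+430/4-.4,120+338/4-.4)))
pickle.dump((cam('wrist'),status.read_state()),open('w30.pkl','wb'))
im=eyes.snapshot('wrist'); crop(im,200,120,400,270,4,'pics/w30.png')
E
```

```text
t: 31.85
ee_pos: [0.4779, 0.2168, 0.0469]
orientation: [-3.121, 0.004, 1.627]
ft_force: [-32.5, 2.1, 1.8]
gripper_width: -0.0004
[-32.541    2.0903   1.8195] mark N 26.12882765806236
[-32.541    2.0903   1.8195] mark N 28.23437242326727
(array([0.4827, 0.2555]), np.float64(0.13866607691141175), np.float64(0.2990056293320209))
```

View pics/w30.png

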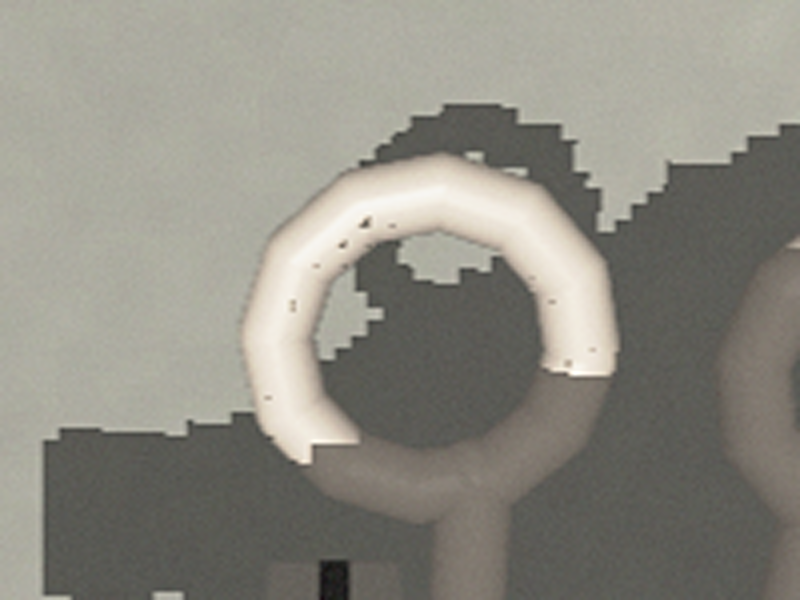

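```bash

python3 -m crank '[{"rx":0,"ry":0,"rz":0,"x":0,"y":-0.001,"z":0,"grip":1},{"rx":0,"ry":0,"rz":0,"x":0,"y":-0.002,"z":0,"grip":1},{"rx":0,"ry":0,"rz":0,"x":0,"y":-0.004,"z":0,"grip":1},{"rx":0,"ry":0,"rz":0,"x":0,"y":-0.007,"z":0,"grip":1},{"rx":0,"ry":0,"rz":0,"x":0,"y":-0.01,"z":0,"grip":1},{"rx":0,"ry":0,"rz":0,"x":0,"y":-0.015,"z":0,"grip":1},{"rx":0,"ry":0,"rz":0,"x":0,"y":-0.02,"z":0,"grip":1},{"rx":0,"ry":0,"rz":0,"x":0,"y":-0.03,"z":0,"grip":1},{"rx":0,"ry":0,"rz":0,"x":0,"y":-0.03,"z":0,"grip":1},{"rx":0,"ry":0,"rz":0,"x":0,"y":-0.03,"z":0,"grip":1}]'; python3 - <<'E'
from h import *
import pickle; c,st=pickle.load(open('w30.pkl','rb'))
print(ringth(c,(200+430/4-.4,120+338/4-.4)))
pickle.dump((cam('wrist'),status.read_state()),open('w31.pkl','wb'))
im=eyes.snapshot('wrist'); crop(im,200,120,400,270,4,'pics/w31.png'); cv2.imwrite('pics/w31f.png',im[:,:,::-1])
E
```

```text
t: 32.73
ee_pos: [0.4658, 0.2152, 0.0518]
orientation: [3.14, -0.0, 1.621]
ft_force: [0.7, -0.8, 1.2]
gripper_width: 0.0002
(array([0.4836, 0.2557]), np.float64(0.13874669094513195), np.float64(0.3059275955836136))
```

View pics/w31f.png

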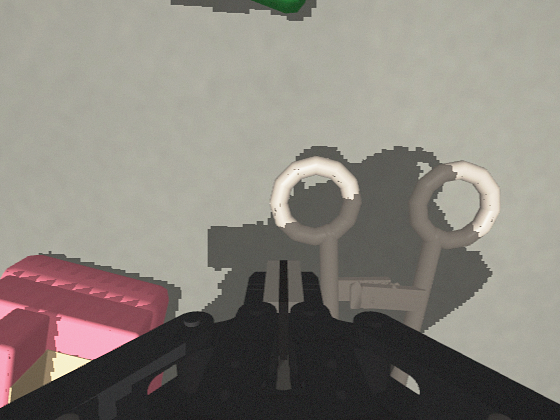

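```bash
python3 - <<'E'
from h import *
import pickle; c,st=pickle.load(open('w31.pkl','rb'))
for u in ((315,199.5),(317,199.5),(455.5,205)):
    p=onz(c,u,.065); print(p,ringth(c,u)[1:])
im=cv2.imread('pics/w31f.png')[:,:,::-1]; crop(im,250,140,450,290,4,'pics/w31c.png')
E
```

```text
[0.4745 0.2544 0.065 ] (np.float64(0.13905498596906143), np.float64(0.23994404244246925))
[0.4753 0.2545 0.065 ] (np.float64(0.13894619801721697), np.float64(0.2451513468653561))
[0.5263 0.2549 0.065 ] (np.float64(0.138808269601523), np.float64(0.614676689063808))
```

View pics/w31c.png

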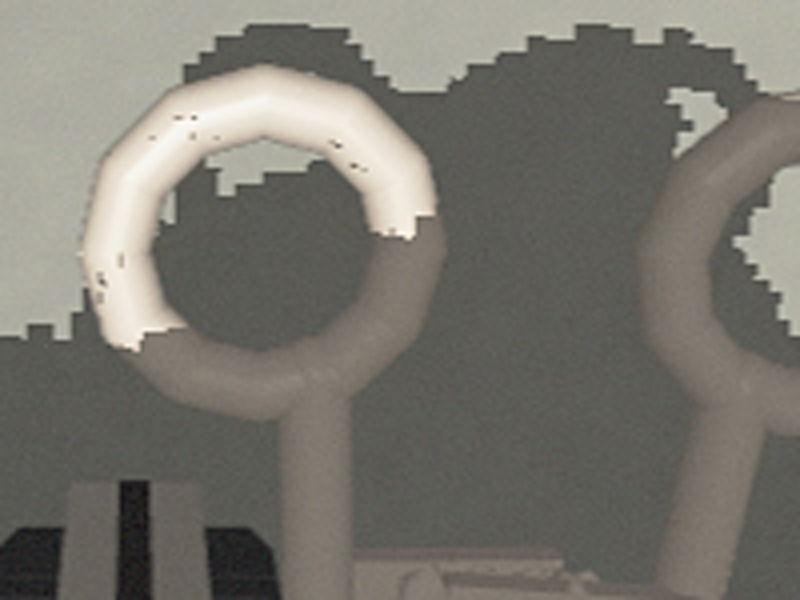

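```bash
python3 - <<'E'
from h import *
plan([.509,-.004,.16],1.55)
E
python3 -m crank '[{"rx":0,"ry":0,"rz":0,"x":0,"y":-0.01,"z":-0.03,"grip":1},{"rx":0,"ry":0,"rz":0,"x":0,"y":-0.01,"z":-0.08,"grip":1},{"rx":0,"ry":0,"rz":0,"x":0,"y":-0.01,"z":-0.13,"grip":1},{"rx":0,"ry":0,"rz":0,"x":0,"y":-0.01,"z":-0.17,"grip":1},{"rx":0,"ry":0,"rz":0.01,"x":-0.05,"y":0.01,"z":-0.18,"grip":1},{"rx":0,"ry":0,"rz":0.02,"x":-0.1,"y":0.03,"z":-0.18,"grip":1},{"rx":0,"ry":0,"rz":0.0225,"x":-0.15,"y":0.04,"z":-0.18,"grip":1},{"rx":0,"ry":0,"rz":0.0225,"x":-0.2,"y":0.04,"z":-0.17,"grip":1},{"rx":0,"ry":0,"rz":0.0225,"x":-0.25,"y":0.04,"z":-0.15,"grip":1},{"rx":0,"ry":0,"rz":0.0225,"x":-0.27,"y":0.04,"z":-0.135,"grip":1}]'; python3 - <<'E'
from h import *
plan([.509,-.004,.16],1.55)
E
```

```text
t 32.7833 pos [0.466  0.2151 0.0519] rpy [ 3.1397 -0.0004  1.6208] w 0.00022675260175796622
xyz -0.2762 0.0402 -0.1352  r 0.0006 -0.0002 0.0225
t: 33.62
ee_pos: [0.5089, -0.0057, 0.1594]
orientation: [3.139, 0.002, 1.544]
ft_force: [0.5, 0.1, -0.4]
gripper_width: -0.0001
t 33.6167 pos [ 0.5089 -0.0057  0.1594] rpy [3.1393 0.0023 1.5438] w -0.0001194651594776864
xyz 0.0022 0.0001 -0.0007  r 0.0007 0.0007 -0.0020
```

```bash
python3 -m crank '[{"rx":0,"ry":0,"rz":0,"x":0,"y":0,"z":0,"grip":1},{"rx":0,"ry":0,"rz":0,"x":0,"y":0,"z":0,"grip":1},{"rx":0,"ry":0,"rz":0,"x":0,"y":0,"z":0,"grip":1},{"rx":0,"ry":0,"rz":0,"x":0,"y":0,"z":0,"grip":1},{"rx":0,"ry":0,"rz":0,"x":0,"y":0,"z":0,"grip":1},{"rx":0,"ry":0,"rz":0,"x":0,"y":0,"z":0,"grip":1},{"rx":0,"ry":0,"rz":0,"x":0,"y":0,"z":0,"grip":1},{"rx":0,"ry":0,"rz":0,"x":0,"y":0,"z":0,"grip":1},{"rx":0,"ry":0,"rz":0,"x":0,"y":0,"z":0,"grip":1},{"rx":0,"ry":0,"rz":0,"x":0,"y":0,"z":0,"grip":1}]'; python3 - <<'E'
from h import *
import pickle
pickle.dump((cam('wrist'),status.read_state()),open('w32.pkl','wb'))
im=eyes.snapshot('wrist'); cv2.imwrite('pics/w32f.png',im[:,:,::-1]); crop(im,210,60,370,220,5,'pics/w32.png')
E
```

```text
t: 34.45
ee_pos: [0.5077, 0.0011, 0.1593]
orientation: [3.142, -0.0, 1.551]
ft_force: [-0.1, -0.4, -0.2]
gripper_width: -0.0003
```

View pics/w32.png

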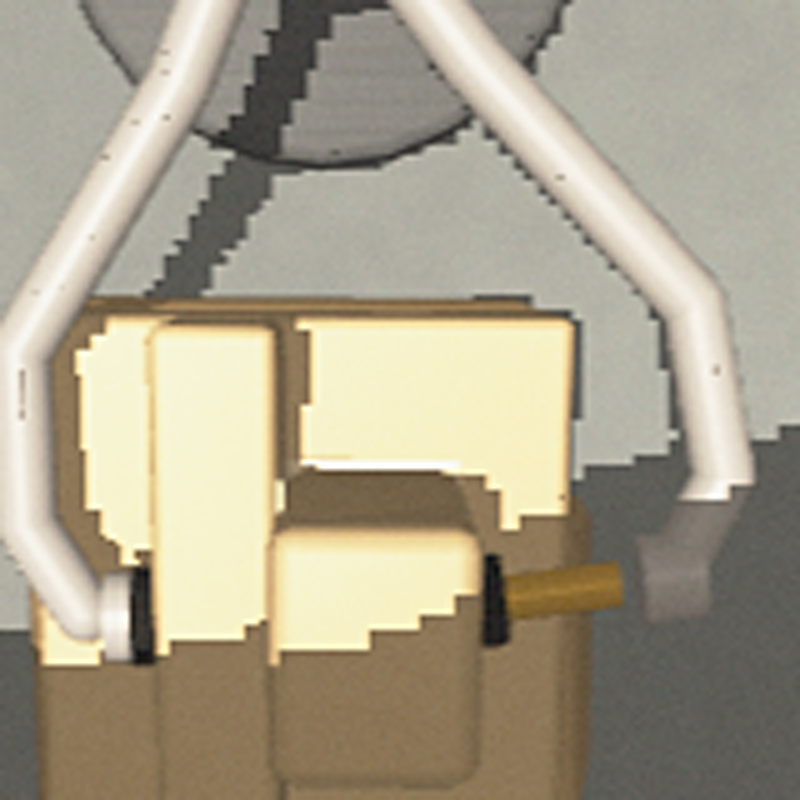

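```bash
python3 - <<'E'
import cv2
a=cv2.imread('pics/w4.png')[135:185,315:375]; b=cv2.imread('pics/w32f.png')[150:200,298:358]
f=lambda i:cv2.resize(i,None,fx=10,fy=10,interpolation=cv2.INTER_CUBIC)
cv2.imwrite('pics/cmpa.png',f(a)); cv2.imwrite('pics/cmpb.png',f(b))
E
```

```text
(no output)
```

View pics/cmpa.png

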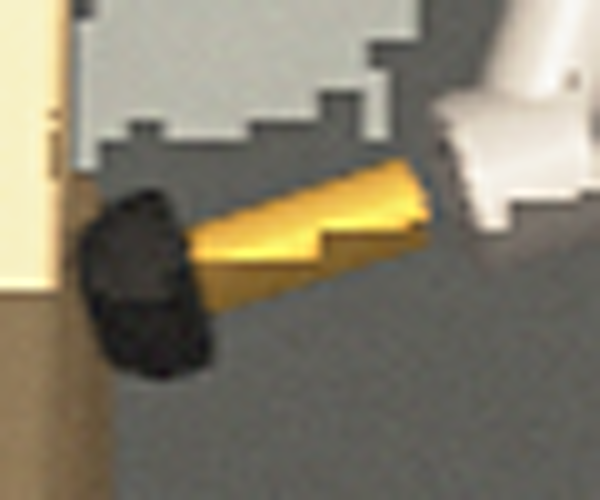

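View pics/cmpb.png

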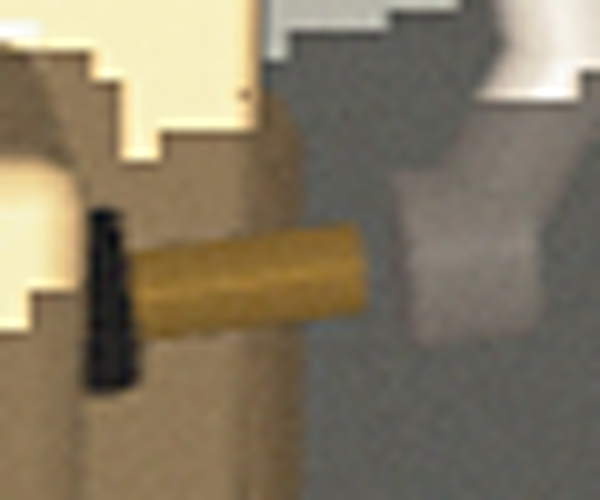

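```bash
python3 - <<'E'
from h import *
import pickle
ca=pickle.load(open('w4.pkl','rb'))[0]; cb=pickle.load(open('w32.pkl','rb'))[0]
for n,a,b in (('block',(361.2,152.5),(338.5,176.2)),('brassend',(356.8,154.5),(334.5,176.8)),('padrear',(335,162.5),(311.5,179.2)),('blocktopL',(315+43.5,135+11),(298+39.5,150+17)),('blockbotL',(315+48.5,135+24),(298+41.5,150+34))):
    pa=onz(ca,np.array(a)-.4,.065)[:2]-PV; pb=onz(cb,np.array(b)-.4,.065)[:2]-PV
    print(n,pa,pb,np.linalg.norm(pa),np.linalg.norm(pb),np.arctan2(pa[1],pa[0])-np.arctan2(pb[1],pb[0]))
E
```

```text
block [ 0.0568 -0.0802] [ 0.041  -0.0901] 0.0983304603310042 0.09896816067115424 0.18962090451720692
brassend [ 0.054  -0.0815] [ 0.0383 -0.0904] 0.09776059028828199 0.09823310274096776 0.18469345940138193
padrear [ 0.04   -0.0864] [ 0.0232 -0.0917] 0.09518384835020463 0.09463916590183236 0.185725470028977
blocktopL [ 0.0549 -0.076 ] [ 0.0402 -0.084 ] 0.0938122480030075 0.0931232783101622 0.17961689093369582
blockbotL [ 0.0585 -0.0845] [ 0.0417 -0.0953] 0.10274892334088527 0.10405791225518916 0.19297486416898535
```

```bash
python3 - <<'E'
from h import *
plan([.478,.2427,.074],1.66)
E
python3 -m crank '[{"rx":0,"ry":0,"rz":0,"x":0.03,"y":0,"z":-0.04,"grip":1},{"rx":0,"ry":0,"rz":-0.01,"x":0.08,"y":-0.01,"z":-0.05,"grip":1},{"rx":0,"ry":0,"rz":-0.02,"x":0.13,"y":-0.02,"z":-0.05,"grip":1},{"rx":0,"ry":0,"rz":-0.03,"x":0.18,"y":-0.03,"z":-0.05,"grip":1},{"rx":0,"ry":0,"rz":-0.0346,"x":0.23,"y":-0.032,"z":-0.03,"grip":1},{"rx":0,"ry":0,"rz":-0.0346,"x":0.28,"y":-0.032,"z":0,"grip":1},{"rx":0,"ry":0,"rz":-0.0346,"x":0.301,"y":-0.031,"z":0.03,"grip":1},{"rx":0,"ry":0,"rz":-0.0346,"x":0.301,"y":-0.031,"z":0.05,"grip":1},{"rx":0,"ry":0,"rz":-0.0346,"x":0.301,"y":-0.031,"z":0.06,"grip":1},{"rx":0,"ry":0,"rz":-0.0346,"x":0.301,"y":-0.031,"z":0.06,"grip":1}]'; python3 - <<'E'
from h import *
plan([.478,.2427,.074],1.66)
E
```

```text
t 34.5 pos [0.5077 0.001  0.1593] rpy [ 3.1416 -0.0001  1.5508] w 0.00019392760932848127
xyz 0.3013 -0.0431 0.1066  r 0.0000 -0.0000 -0.0348
t: 35.33
ee_pos: [0.4867, 0.2412, 0.1093]
orientation: [-3.138, 0.001, 1.659]
ft_force: [-0.5, -1.1, 0.5]
gripper_width: 0.0003
t 35.3333 pos [0.4867 0.2412 0.1093] rpy [-3.138   0.0013  1.6594] w 0.0003460597969460688
xyz 0.0029 -0.0105 0.0441  r -0.0012 0.0004 -0.0002
```

```bash
python3 -m crank '[{"rx":0,"ry":0,"rz":0,"x":0.002,"y":-0.011,"z":0,"grip":1},{"rx":0,"ry":0,"rz":0,"x":0.002,"y":-0.011,"z":0.01,"grip":1},{"rx":0,"ry":0,"rz":0,"x":0.002,"y":-0.011,"z":0.025,"grip":1},{"rx":0,"ry":0,"rz":0,"x":0.002,"y":-0.011,"z":0.035,"grip":1},{"rx":0,"ry":0,"rz":0,"x":0.002,"y":-0.011,"z":0.038,"grip":1},{"rx":0,"ry":0,"rz":0,"x":0.002,"y":-0.011,"z":0.038,"grip":1},{"rx":0,"ry":0,"rz":0,"x":0.002,"y":-0.011,"z":0.038,"grip":1},{"rx":0,"ry":0,"rz":0,"x":0.002,"y":-0.011,"z":0.038,"grip":1},{"rx":0,"ry":0,"rz":0,"x":0.002,"y":-0.011,"z":0.038,"grip":1},{"rx":0,"ry":0,"rz":0,"x":0.002,"y":-0.011,"z":0.038,"grip":1}]'; python3 - <<'E'
from h import *
plan([.478,.2427,.074],1.66)
im=eyes.snapshot('wrist'); crop(im,180,180,380,330,4,'pics/w33.png')
E
```

```text
t: 36.17
ee_pos: [0.4791, 0.2433, 0.0813]
orientation: [3.141, -0.0, 1.659]
ft_force: [-0.5, -0.2, -0.1]
gripper_width: 0.0002
t 36.1667 pos [0.4791 0.2433 0.0813] rpy [ 3.1409 -0.0003  1.6595] w 0.00021036902388775166
xyz -0.0006 -0.0014 0.0091  r 0.0002 -0.0001 -0.0002
```

View pics/w33.png

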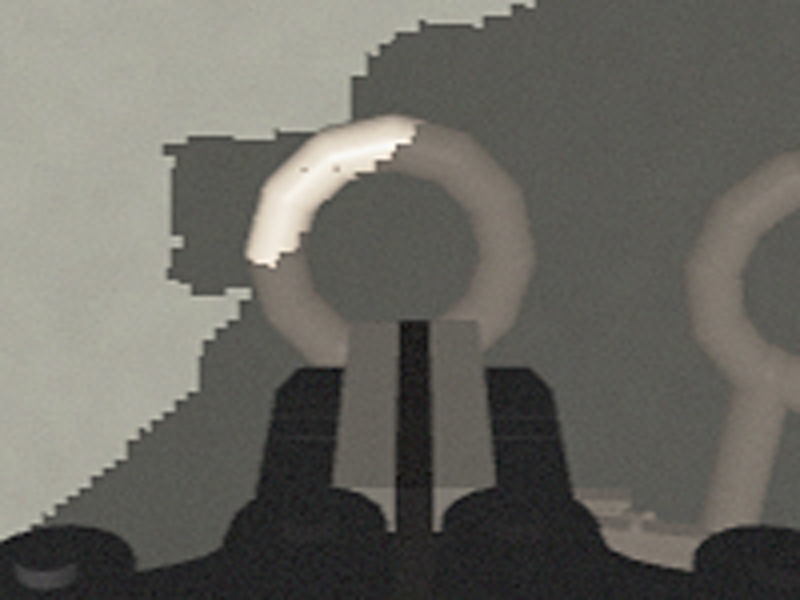

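```bash
python3 -m crank '[{"rx":0,"ry":0,"rz":0,"x":-0.001,"y":-0.006,"z":0,"grip":1},{"rx":0,"ry":0,"rz":0,"x":-0.001,"y":-0.006,"z":0.006,"grip":1},{"rx":0,"ry":0,"rz":0,"x":-0.001,"y":-0.006,"z":0.011,"grip":1},{"rx":0,"ry":0,"rz":0,"x":-0.001,"y":-0.006,"z":0.014,"grip":1},{"rx":0,"ry":0,"rz":0,"x":-0.001,"y":-0.006,"z":0.016,"grip":1},{"rx":0,"ry":0,"rz":0,"x":-0.001,"y":-0.006,"z":0.0175,"grip":1},{"rx":0,"ry":0,"rz":0,"x":-0.001,"y":-0.006,"z":0.019,"grip":1},{"rx":0,"ry":0,"rz":0,"x":-0.001,"y":-0.006,"z":0.019,"grip":1},{"rx":0,"ry":0,"rz":0,"x":-0.001,"y":-0.006,"z":0.019,"grip":1},{"rx":0,"ry":0,"rz":0,"x":-0.001,"y":-0.006,"z":0.019,"grip":1}]'
```

```text
t: 37.05
ee_pos: [0.4737, 0.242, 0.0659]
orientation: [-3.141, 0.0, 1.66]
ft_force: [-3.0, -2.6, 6.3]
gripper_width: 0.0002
```

```bash
python3 -m crank '[{"rx":0,"ry":0,"rz":0,"x":0,"y":0,"z":0.002,"grip":1},{"rx":0,"ry":0,"rz":0,"x":0,"y":0,"z":0.0035,"grip":1},{"rx":0,"ry":0,"rz":0,"x":0,"y":0,"z":0.004,"grip":1},{"rx":0,"ry":0,"rz":0,"x":0,"y":-0.003,"z":0.004,"grip":1},{"rx":0,"ry":0,"rz":0,"x":0,"y":-0.008,"z":0.004,"grip":1},{"rx":0,"ry":0,"rz":0,"x":-0.001,"y":-0.014,"z":0.004,"grip":1},{"rx":0,"ry":0,"rz":0,"x":-0.002,"y":-0.02,"z":0.004,"grip":1},{"rx":0,"ry":0,"rz":0,"x":-0.003,"y":-0.026,"z":0.004,"grip":1},{"rx":0,"ry":0,"rz":0,"x":-0.004,"y":-0.032,"z":0.004,"grip":1},{"rx":0,"ry":0,"rz":0,"x":-0.004,"y":-0.038,"z":0.004,"grip":1}]'; python3 - <<'E'
from h import *
import pickle; pickle.dump((cam('wrist'),status.read_state()),open('w34.pkl','wb'))
im=eyes.snapshot('wrist'); crop(im,180,180,380,330,4,'pics/w34.png')
E
```

```text
t: 37.88
ee_pos: [0.4469, 0.2362, 0.0642]
orientation: [3.136, -0.001, 1.658]
ft_force: [5.6, -0.5, 9.3]
gripper_width: -0.0004
```

View pics/w34.png

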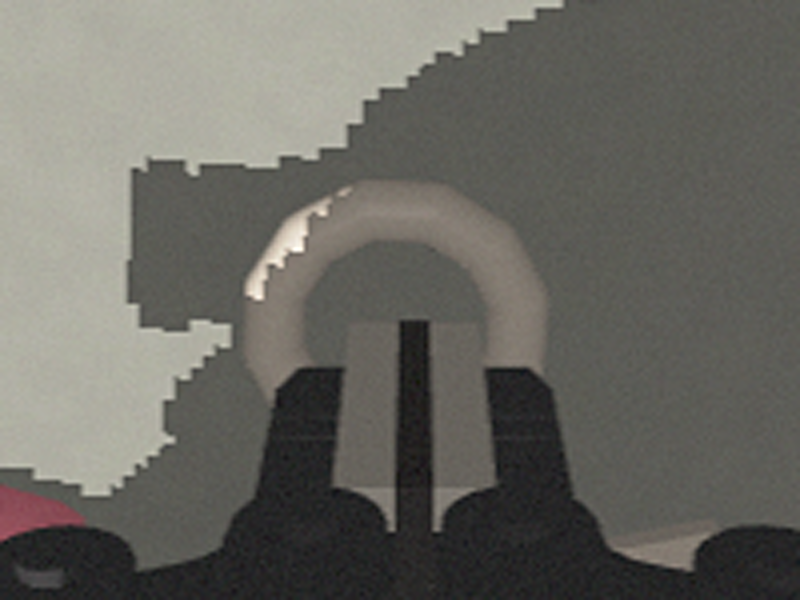

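```bash
python3 - <<'E'
from h import *
import pickle; c,st=pickle.load(open('w34.pkl','rb'))
print(ringth(c,(180+396/4-.4,180+315/4-.4)))
E
python3 -m crank '[{"rx":0,"ry":0,"rz":0,"x":0,"y":0,"z":-0.003,"grip":1},{"rx":0,"ry":0,"rz":0,"x":0,"y":0,"z":-0.006,"grip":1},{"rx":0,"ry":0,"rz":0,"x":0,"y":0,"z":-0.012,"grip":1},{"rx":0,"ry":0,"rz":0,"x":0,"y":0,"z":-0.03,"grip":1},{"rx":0,"ry":0,"rz":0,"x":0,"y":0,"z":-0.06,"grip":1},{"rx":0,"ry":0,"rz":0,"x":0,"y":0,"z":-0.1,"grip":1},{"rx":0,"ry":0,"rz":0,"x":0,"y":0,"z":-0.14,"grip":1},{"rx":0,"ry":0,"rz":0,"x":-0.03,"y":0.02,"z":-0.17,"grip":1},{"rx":0,"ry":0,"rz":0,"x":-0.07,"y":0.04,"z":-0.19,"grip":1},{"rx":0,"ry":0,"rz":0,"x":-0.1,"y":0.05,"z":-0.19,"grip":1}]'; python3 - <<'E'
from h import *
plan([.5107,.028,.2],1.546)
import pickle; pickle.dump((cam('wrist'),status.read_state()),open('w35.pkl','wb'))
im=eyes.snapshot('wrist'); cv2.imwrite('pics/w35.png',im[:,:,::-1])
E
```

```text
(array([0.4432, 0.2461]), np.float64(0.14098327153485113), np.float64(0.00800650230231259))
t: 38.77
ee_pos: [0.4938, 0.1587, 0.2183]
orientation: [3.136, -0.0, 1.659]
ft_force: [0.5, -1.0, -0.4]
gripper_width: -0.0002
t 38.7667 pos [0.4938 0.1587 0.2183] rpy [ 3.1359 -0.0004  1.6594] w -0.00018167689708441706
xyz -0.1646 0.0065 0.0229  r 0.0018 -0.0002 0.0361
```

View pics/w35.png

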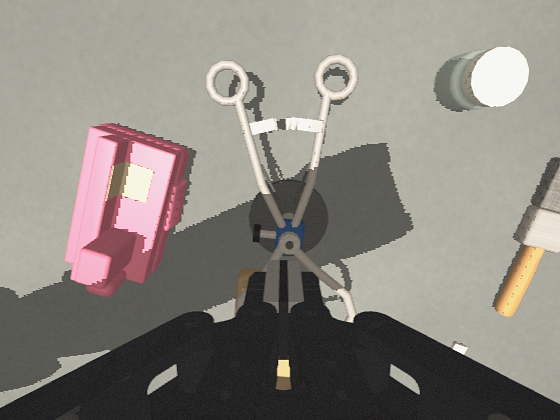

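```bash
python3 - <<'E'
from h import *
import pickle; c,st=pickle.load(open('w35.pkl','rb'))
print(ringth(c,(227,83)),ringth(c,(335.5,77)))
im=cv2.imread('pics/w35.png')[:,:,::-1]; crop(im,200,50,360,150,5,'pics/w35c.png')
E
```

```text
(array([0.4431, 0.2433]), np.float64(0.13845876840511911), np.float64(-0.0011824130173438974)) (array([0.5251, 0.2549]), np.float64(0.13861773300006963), np.float64(0.6065391582854018))
```

View pics/w35c.png

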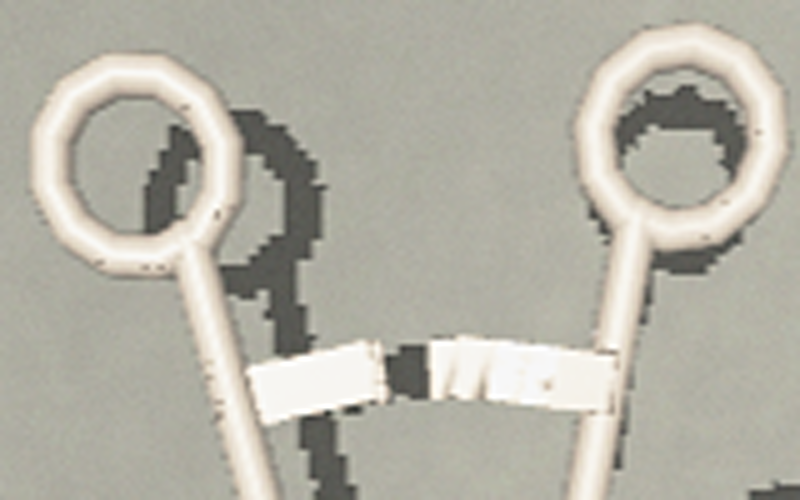

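```bash
python3 -m crank '[{"rx":0,"ry":0,"rz":0.02,"x":-0.05,"y":0,"z":0,"grip":1},{"rx":0,"ry":0,"rz":0.036,"x":-0.1,"y":0.006,"z":0,"grip":1},{"rx":0,"ry":0,"rz":0.036,"x":-0.15,"y":0.006,"z":0,"grip":1},{"rx":0,"ry":0,"rz":0.036,"x":-0.2,"y":0.006,"z":0.02,"grip":1},{"rx":0,"ry":0,"rz":0.036,"x":-0.205,"y":0.006,"z":0.03,"grip":1},{"rx":0,"ry":0,"rz":0.036,"x":-0.205,"y":0.006,"z":0.03,"grip":1},{"rx":0,"ry":0,"rz":0.036,"x":-0.205,"y":0.006,"z":0.03,"grip":1},{"rx":0,"ry":0,"rz":0.036,"x":-0.205,"y":0.006,"z":0.03,"grip":1},{"rx":0,"ry":0,"rz":0.036,"x":-0.205,"y":0.006,"z":0.03,"grip":1},{"rx":0,"ry":0,"rz":0.036,"x":-0.205,"y":0.006,"z":0.03,"grip":1}]'; python3 - <<'E'
from h import *
import pickle; pickle.dump((cam('wrist'),status.read_state()),open('w36.pkl','wb'))
im=eyes.snapshot('wrist'); crop(im,210,90,370,230,5,'pics/w36.png')
s=eyes.snapshot('scene'); cv2.imwrite('pics/s36.png',s[:,:,::-1]); 
E
```

```text
t: 39.65
ee_pos: [0.5105, -0.0015, 0.1911]
orientation: [3.141, -0.0, 1.549]
ft_force: [-0.1, 0.8, -0.5]
gripper_width: 0.0002
```

View pics/w36.png

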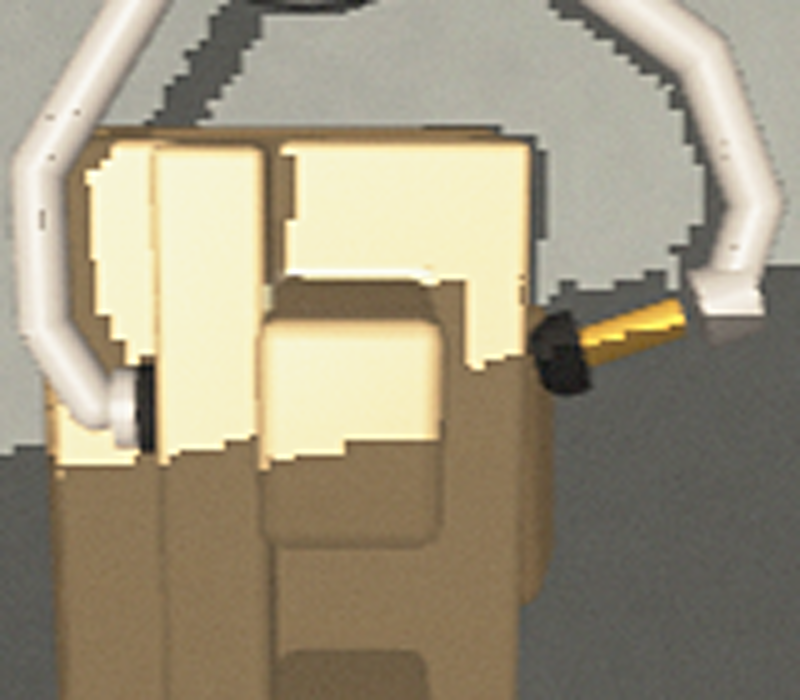

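View pics/s36.png

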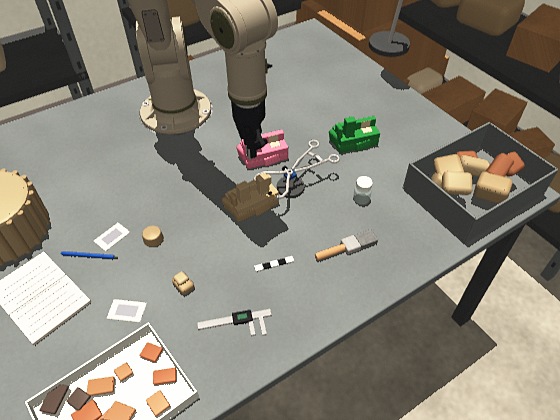

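```bash
python3 - <<'E'
from h import *
import pickle; c,st=pickle.load(open('w36.pkl','rb')); W=lambda x,y,z:onz(c,(210+x/5-.4,90+y/5-.4),z)
for n,x,y,z in (('TL',262,325,.105),('BL',263,540,.105),('TR',441,325,.105),('BR',440,540,.105),('top',350,319,.105),('bot',350,547,.105),('wallT',263,150,.075),('wallB',268,600,.075),('ledge',531,145,.05),('ledgeB',520,560,.05)): print(n,W(x,y,z))
E
```

```text
TL [0.4974 0.0414 0.105 ]
BL [0.4965 0.0139 0.105 ]
TR [0.5197 0.0409 0.105 ]
BR [0.5193 0.0134 0.105 ]
top [0.5084 0.0419 0.105 ]
bot [0.5077 0.0127 0.105 ]
wallT [0.4966 0.0616 0.075 ]
wallB [ 0.495  -0.0026  0.075 ]
ledge [0.5356 0.0607 0.05  ]
ledgeB [ 0.534  -0.0038  0.05  ]
```

```bash
python3 - <<'E'
from rig import bot
print(bot.close_job())
E
```

```text
the job is handed in; nothing more can be done
None
```

The dentil is standing home against the wall with the forceps fully open, and the job is handed in. However, one overload while closing the handle may have broken the 40 N limit.

**What I did:**
- I set the dentil on its scar and pushed the moving handle closed until the ratchet held at about 0.24 rad.
- It stood locked, hand off, for about 4 to 5 s.
- I then pressed the handle down, dragged it outwards and let go.

**Last checks (wrist camera):**
- **Forceps:** the closing angle is about 0.00 rad, so it is open.
- **Dentil position:** it is within about 1 mm of its place along the row and about 0.5 mm off the wall.
- **Dentil squareness:** it is square to the wall to within about 0.01 rad.
- **Other finds and tools:** none shows any shift in the scene picture, by eye.

**What went wrong or disagrees:**
- **Handle load:** I pushed further four times looking for a higher tooth, which never caught. In two of these pushes the wrist force peaked at about 39.6 N and 40.4 N, right at the 40 N handle limit. I cannot tell whether the limit was passed.
- **Stone force at the peak:** by handle angle the stone saw up to about 26 N, close to the 28 N crush limit. By raw handle force it could have been higher.
- **Holding force:** my two estimates disagree. The handle force gave about 5.5 N, which is barely above the 5 N minimum. The jaw-to-handle angle gave about 12 N, which I think is the more direct reading.

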